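# Tare the portion scale for an empty tin

## Task

We sell biscuits by weight, so get the scale ready for an empty tin: lift the top tin straight off the nested stack, leaving the other two nested and standing where they are, and stand it upright in the middle of the scale's platform. Once the needle has come to rest under the tin's weight, reach in under the edge of the platform and roll the knurled tare wheel with a fingertip, click by click and without forcing the scale, until the dial's red zero mark stands behind the needle as nearly as the clicks allow. Leave the tin on the scale and do not disturb the jam jar and the price stand.

Things in the scene. Friction and masses are not known exactly. Their poses are not given: they have to be found in the camera images.
- scale: Light grey mechanical scale, 200 deep (x) x 224 wide (y) x 112 mm, fixed. Origin under its centre on the counter; x front to back, y to its left, z up. The front face rises toward the back at 40 deg from level, from x -100, z 35 to x -8, z 112 mm: outward normal (-0.643, 0, 0.766), up-slope (0.766, 0, 0.643). Dial (101 mm across) centred at (-53, 36, 74) mm; black tare wheel right of it.
- platform_top (a point): Centre of the top of the steel platform (150 x 200 x 8 mm, axes as the scale's), 168 mm above the counter when empty. It sinks on a spring 0.032 mm per gram, 2 to 4 mm under a tin, 11 mm at most. Its front edge, 75 mm in front of this point, overhangs the tare wheel, so a finger must come at the wheel from the front with the tool tilted 25 to 45 deg from vertical.
- wheel_edge (a point): Fixed point: outermost point of the tare wheel's edge, 12 mm out from the sloping face; (-63, -66, 82) mm in the scale's frame, axes as the scale's. Wheel radius 36 mm, 18 mm wide, axis along the scale's y. Its bearing is rigid: press the edge lightly (about 5 N) and drag along the slope; the wheel rolls with the fingertip.
- tare_wheel (a joint): Turn (rad) of the black knurled tare wheel, -1.5 to 3.5. Grows as the exposed edge is rolled down the slope (toward the front), shrinks as it is rolled up. Clicks into notches at whole multiples of 0.349 rad (20 deg) and rests in the nearest when let go. A click takes about 2 N along the edge and 12.6 mm of edge travel. The dial turns by the same angle, clockwise for growing values.
- needle (a joint): Turn (rad) of the black needle about the dial's centre: 0 (pointing up the slope) with the platform empty, growing clockwise, seen from the front, by 1 degree (0.01745 rad) per gram on the platform. An empty tin weighs between 70 and 125 g.
- needle_tip (a point): Point of the needle, 40 mm from the dial's centre.
- zero_mark (a point): The red zero mark (a bar ending in a dot) on the turning white dial, taken 40 mm from the dial's centre at the needle's height; it points up the slope at wheel value 0. The dial's long ticks are one click (20 deg, 20 g) apart. Mark and needle tip coincide when the wheel's value equals the needle's.
- tin_top_centre (a point): Top tin of the stack, to be lifted: aluminium, open, 70 mm tall; foot 43 mm across widening to 55 at 38 mm height, then a shoulder and a nearly straight band 63 to 66 mm across up to the rim; walls 2.5 to 4 mm. Point on its axis, 35 mm above its foot; z up its axis. Nested, its band stands 32 mm free above the next rim: grip across the band, fingertips at most 28 mm below the rim.
- tin_middle_centre (a point): Middle tin, the same, nested 32 mm lower; to be left in the stack. Point half-way up its axis.
- tin_bottom_centre (a point): Bottom tin, the same, on the counter, 32 mm lower again; to be left. Point half-way up its axis.
- jam_jar: Loose jam jar with a yellow lid, 62 mm across, 85 mm tall, left of the scale; origin under its centre. Bystander.
- price_stand: Loose bent black price stand, 88 mm wide, 47 mm deep, 58 mm tall, between stack and scale; origin under its centre. Bystander.
Mind the look-alikes: they are no part of the job. Leave any blue look-alike of the part that bears tin_top_centre alone.

How it is judged:
By the outcome, as a careful person would: the job done as asked, in the order asked, and still so for the second after the job is handed in, with the robot touching nothing.
It also fails if it takes over 72 s, if anything falls off the work surface, if the arm or the gripper's body presses on something with over 40 N, if the wrist force passes 120 N, or if a joint passes its speed limit or range.

## Robot

A 7-joint arm with a two-finger parallel gripper is mounted at the origin on a cart in front of the work surface, level with it; the furniture and walls round the work are solid. World frame = base frame: x ahead of the robot, y to its left, z up, the work surface at z = 0. Lengths are in m, angles in degrees, forces in N, time in s.
With the tool pointing down it reaches from about 0.425 to 0.875 m from the base axis. Payload 4.7 kg.
Tool frame: the origin (TCP) lies on the centre line of the jaws, within the pads' length; the fingertips stand env.nose_length ahead of it and the grasp point (between the pads) lies 8 mm behind it (env.nose_length is the distance from the TCP to the fingertips, in m); y points along the fingers, z is the direction in which the jaws open and shut, and the axes are right-handed (so a half turn about y gives the same grasp; the last joint's range is limited). The gripper opens to 87 mm and grips with 3 to 60 N. Pads are 19 mm wide; open, the fingers measure 117 mm over their backs; the gripper's body (75 mm by 190 mm) begins 51 mm behind the grasp point.
Start: joints at [75.006, 18.392, -4.016, 83.108, 1.295, 78.541, -3.26], TCP at [0.177, -0.625, 0.234] pointing down, gripper open.
Joint ranges: [-163.93, 163.93], [-17.29, 119.83], [-79.2, 71.16], [3.27, 140.29], [-89.18, 269.18], [5.43, 117.66], [-154.24, 154.24]. Speed limits (degrees/s): [147.25, 147.25, 180, 180, 180, 180, 180].

## Interface

Orientations are given as [roll, pitch, yaw] about the fixed x, y, z axes, in that order (R = Rz(yaw) Ry(pitch) Rx(roll)).
In Python, from cell import env, read_camera, camera_info, job, models gives the robot as it stands.
- The arm moves only by the tool move_arm, never from a script. Its argument "moves" is a list of rows, each a list of 6 numbers: the shift along the tool's x, y, z in mm, then the turn, a rotation vector about the tool's x, y, z in degrees. In form: [[x, y, z, ax, ay, az], ...]. A call has 1 to 20 rows; each row is the pose to reach, as a shift and turn from the pose commanded when the call began, along the tool's axes at that moment; what a row does not reach only later rows make up. A row lasts 1/12 s, in which the tool goes at most 41.7 mm and 7.16 degrees, less where a joint would pass 70% of its speed; a pose out of reach is approached as far as the arm can. A call with a gripper value outside its range is refused whole. "claw" is the finger opening in mm, from 0 to 87, set as the call begins (left out, the last holds). The fingers move at their own pace and stop on an object; "newtons" is the grip in N (left out, the last holds). Time passes only in rows, so rows that repeat a pose let the fingers close. It gives the time, the measured TCP pose, the force and the opening at its end, in the units of the state.
- env.get_obs(): the state, without advancing time (a new reading comes with each control period).
- read_camera(name): name is "side" or "top" or "wrist"; returns (picture, depth): 384x512x3 uint8, red, green, blue; 384x512 float32, m along the optical axis (not along the pixel's ray), 0 where there is no reading.
- camera_info(name): a dict with "fx", "fy", "cx", "cy" (pixels), "R" (3x3) and "t" (3): a world point X has camera coordinates R X + t. Camera axes: x right, y down, z forward; pixel columns grow to the right and rows downward; lengths in m; the calibration is good to about 2 mm. The wrist camera is an equidistant fisheye: a pixel r from the principal point sees the ray r / f radians off the axis. A picture is of the moment at which its call begins: read the wrist's pose just before it. camera_info takes no time and is no camera call; for the wrist camera it gives the pose at the moment of the call.
- job.sign_off(): hands the job in, once; it reports no verdict.
Trained networks look in the newest picture that a camera, given by its name, has taken for a name from the list of things; names that differ only in an ending like _2 or _b are one class to them, and where a whole thing is asked for, a point or a joint stands for the part that bears it (a point fixed in the world has none). Each returns a list of dicts, best first, with "score" (0 to 1); they miss things now and then, are a little off and sometimes report something else, mostly with a low value. They report only what shows in the picture. A call takes as long as a camera call. They do not tell look-alikes from the thing itself.
- models.spot_in(target, camera): "point" ([x, y, z] in m, in world coordinates, good to about 4 mm: the middle of the surface that is visible of it).
- models.cut_out(target, camera): "mask" (384x512 bool, what is visible of it).
The state is a dict: "time_s": time; "qpos": joint angles; "joint_velocities": joint speeds; "effort": joint torques, N m; "tool_pos": TCP position; "tool_rot": TCP orientation; "force": force on the tool from outside, world axes, zero at the start; "wrist_torque": the same for the moment, N m; "grip_width": finger opening in m.
Only numpy, scipy, OpenCV 4.12 (cv2) and the standard library are available. Lean on these libraries where they do the work, as an engineer would, in place of code of your own. Each camera call takes 0.05 s, during which the arm holds its last target.

## Working session

There is one attempt and no reset: what is moved stays moved. The work goes in short steps, Python scripts to look and compute and a tool call to move; the robot and the scene stay as the last step left them, time stands still between calls to the robot, and variables do not carry over. Pictures are saved under pics/ and viewed, and the job is handed in when it is done.

Besides the shell and the picture viewer there is one more tool, called after "Emit:" by a JSON object that holds its "method" and its "body", one argument or row to a line. move_arm: Moves the arm, as the interface text tells. Its arguments: {"type":"object","properties":{"moves":{"type":"array","items":{"type":"array","items":{"type":"number"}}},"claw":{"type":"number"},"newtons":{"type":"number"}},"required":["moves"]}

```bash
ls; mkdir -p pics; python3 - <<'E'
from cell import env, read_camera, camera_info, job, models
import cv2
print(env.get_obs(), env.nose_length)
for n in ["side","top","wrist"]:
    p,d=read_camera(n); cv2.imwrite(f"pics/a_{n}.png",p[:,:,::-1]); 
    c=camera_info(n); print(n,c)
E
```

```text
pics
{'time_s': 0.0, 'qpos': array([75.00437732, 18.4392556 , -4.01392071, 83.17414899,  1.29566835,
       78.5415317 , -3.25981282]), 'joint_velocities': array([ 0.10091699,  0.02585681,  0.02634598,  0.10326391,  0.04898034,
       -0.00409757,  0.00836703]), 'effort': array([-3.08749259e-04, -4.91285169e+01, -4.04254971e-01, -3.12527347e+01,
       -6.40660571e-02,  4.36868286e-02,  1.90952210e-04]), 'tool_pos': array([ 0.17680653, -0.62493895,  0.23246566]), 'tool_rot': array([-9.01096627e+01, -6.92624616e-03, -1.64195846e+02]), 'force': array([-0.32195545, -0.45221079, -0.68083715]), 'wrist_torque': array([ 0.02607278, -0.01762144,  0.01291271]), 'grip_width': 0.08711149377631731} 0.011
side {'fx': 396.41636957075355, 'fy': 396.41636957075355, 'cx': 249.8058099501964, 'cy': 192.1969833818074, 'R': array([[-0.9517433 , -0.30670013, -0.01094189],
       [-0.14619724,  0.48444656, -0.86251835],
       [ 0.26983525, -0.81929638, -0.50590747]]), 't': array([0.52516019, 0.17776576, 1.01733345])}
top {'fx': 475.85114667011294, 'fy': 475.85114667011294, 'cx': 259.40238190355836, 'cy': 183.5893004768319, 'R': array([[-0.02454228, -0.99969081,  0.00399405],
       [-0.99256731,  0.02389064, -0.11932882],
       [ 0.1191965 , -0.00689297, -0.99284676]]), 't': array([0.07058545, 0.57041004, 1.18982091])}
wrist {'fx': 297.3186396354542, 'fy': 297.3186396354542, 'cx': 258.4386514332735, 'cy': 189.25529969815022, 'R': array([[ 0.27263999, -0.96211201, -0.00281523],
       [-0.93373376, -0.26530148,  0.24032559],
       [-0.23196702, -0.06289369, -0.97068825]]), 't': array([-0.64952772, -0.02992867,  0.38999916])}
```

View pics/a_side.png

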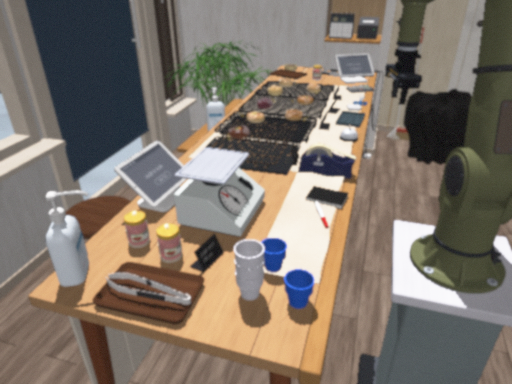

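View pics/a_top.png

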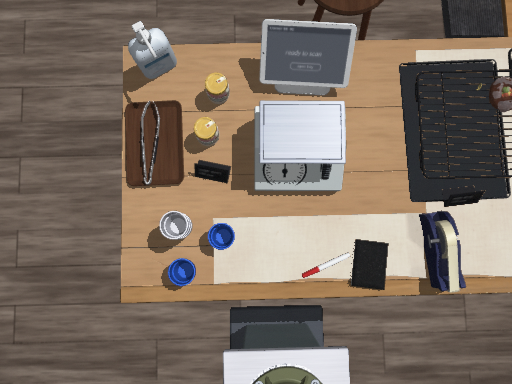

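View pics/a_wrist.png

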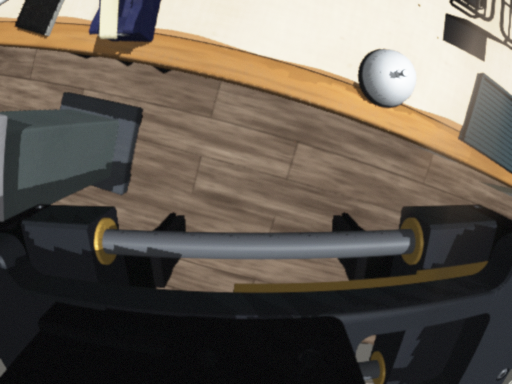

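The silver stack shows at side (250,268) and top (176,225). The blue cups at top (221,236) and (182,272) are the look-alikes. The scale sits at top (300,145). Next I'll measure all of these.

```bash
cat > h.py <<'E'
import numpy as np, cv2
from cell import env, read_camera, camera_info, job, models
def cloud(n, info=None):
    p,d=read_camera(n); c=camera_info(n)
    v,u=np.mgrid[0:384,0:512]
    X=np.stack([(u-c['cx'])/c['fx']*d,(v-c['cy'])/c['fy']*d,d],-1)
    W=(X-c['t'])@c['R']
    W[d==0]=np.nan
    return p,d,W
def proj(n,X):
    c=camera_info(n); x=c['R']@np.asarray(X)+c['t']; return c['fx']*x[0]/x[2]+c['cx'],c['fy']*x[1]/x[2]+c['cy']
E
python3 - <<'E'
from h import *
for cam in ["top","side"]:
    p,d,W=cloud(cam); np.savez(f"pics/{cam}.npz",p=p,d=d,W=W)
    for t in ["tin_top_centre","scale","platform_top","tare_wheel","jam_jar","price_stand","needle"]:
        for r in models.spot_in(t,cam)[:4]: print(cam,t,np.round(r['point'],4),round(r['score'],2),np.round(proj(cam,r['point'])))
p,d,W=[np.load("pics/top.npz")[k] for k in "pdW"]
# platform
m=(abs(W[...,2]-0.168)<0.006)
n,l,s,c=cv2.connectedComponentsWithStats(m.astype(np.uint8))
for i in range(1,n):
    if s[i,4]>300:
        P=W[l==i]; r=cv2.minAreaRect((P[:,:2]*1000).astype(np.float32)); print(s[i],r,np.median(P[:,2]))
cr=p[200:300,140:260]; cv2.imwrite("pics/crop1.png",cv2.resize(cr[:,:,::-1],None,fx=6,fy=6,interpolation=cv2.INTER_CUBIC))
E
```

```text
top tin_top_centre [0.4703 0.2662 0.1009] 0.85 [173. 224.]
top tin_top_centre [0.4401 0.1551 0.0329] 0.74 [222. 236.]
top tin_top_centre [0.3496 0.2546 0.0344] 0.7 [183. 273.]
top scale [ 0.6416 -0.041   0.168 ] 0.79 [301. 146.]
top platform_top [ 0.6755 -0.041   0.1662] 0.81 [301. 132.]
top price_stand [0.6029 0.1779 0.0224] 0.57 [213. 173.]
side tin_top_centre [0.4368 0.1639 0.048 ] 0.97 [274. 254.]
side tin_top_centre [0.357  0.2604 0.0489] 0.81 [297. 287.]
side tin_top_centre [0.4676 0.2497 0.1184] 0.63 [251. 250.]
side scale [0.6427 0.0149 0.094 ] 0.78 [218. 196.]
side platform_top [ 0.6682 -0.0254  0.1682] 0.77 [213. 165.]
side tare_wheel [0.6971 0.2098 0.057 ] 0.65 [170. 243.]
side tare_wheel [ 0.5936 -0.1028  0.082 ] 0.41 [247. 183.]
side jam_jar [0.6973 0.2056 0.0563] 0.87 [170. 242.]
side price_stand [0.6052 0.1893 0.0287] 0.7 [207. 253.]
[ 259  100   87   64 5415] ((676.2716674804688, -44.417564392089844), (199.9976348876953, 150.96115112304688), 88.5962142944336) 0.1681186033354178
```

View pics/crop1.png

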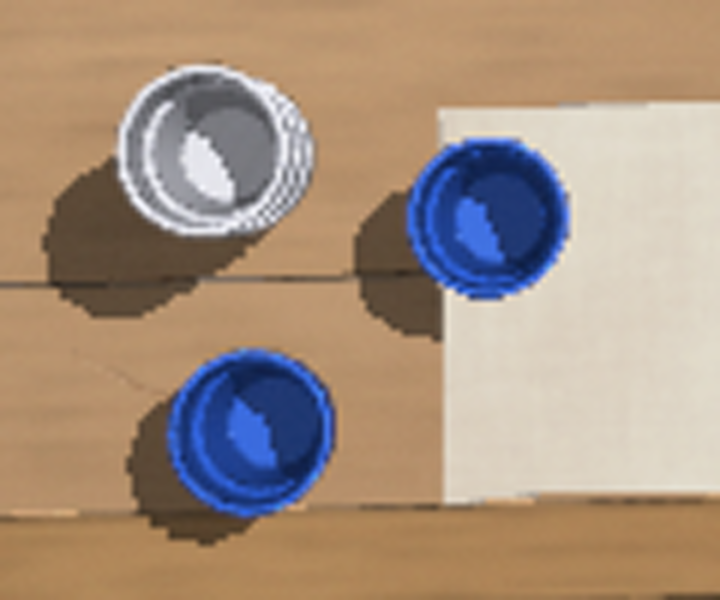

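The crop shows the silver stack with several rims, at top-picture pixels around (173,224). It is the only stack; the two blue single cups are the look-alikes. Next I'll fit the rim and the scale's yaw.

```bash
python3 - <<'E'
from h import *
from scipy.optimize import least_squares
f=np.load("pics/top.npz"); p,d,W=f['p'],f['d'],f['W']
box=(abs(W[...,0]-0.465)<0.06)&(abs(W[...,1]-0.258)<0.06)
zz=W[box][:,2]; print(np.nanmax(zz), np.histogram(zz[zz>0.02],bins=np.arange(0.02,0.15,0.005)))
m=box&(W[...,2]>0.129)
P=W[m]; print(len(P),P[:,:2].min(0),P[:,:2].max(0), cv2.minEnclosingCircle((P[:,:2]*1000).astype(np.float32)))
# side
f=np.load("pics/side.npz"); Ws=f['W']; 
b2=(abs(Ws[...,0]-0.465)<0.05)&(abs(Ws[...,1]-0.258)<0.05)&(Ws[...,2]>0.02)
P=Ws[b2]; print('side zmax',np.nanmax(P[:,2]))
for z0,z1 in [(0.108,0.128),(0.128,0.14)]:
    Q=P[(P[:,2]>z0)&(P[:,2]<z1)]; 
    r=least_squares(lambda q:np.hypot(Q[:,0]-q[0],Q[:,1]-q[1])-0.0325,[0.465,0.26],loss='soft_l1',f_scale=0.002); print(z0,len(Q),r.x, np.abs(r.fun).mean())
m=(abs(W[...,2]-0.168)<0.006)
n,l,s,c=cv2.connectedComponentsWithStats(m.astype(np.uint8)); i=1+np.argmax(s[1:,4])
P=W[l==i]; b=cv2.boxPoints(cv2.minAreaRect((P[:,:2]*1000).astype(np.float32))); print(b)
# left/right edges and front/back per-row fits
v,u=np.where(l==i)
L=[];R=[]
for vv in range(v.min()+4,v.max()-4):
    k=u[v==vv]; L.append(W[vv,k.min()]);R.append(W[vv,k.max()])
for E in (L,R):
    E=np.array(E); a=np.polyfit(E[:,0],E[:,1],1); print('edge y vs x',np.degrees(np.arctan(a[0])),np.polyval(a,0.676))
F=[];B=[]
for uu in range(u.min()+6,u.max()-6):
    k=v[u==uu]; B.append(W[k.min(),uu]);F.append(W[k.max(),uu])
for E in (F,B):
    E=np.array(E); a=np.polyfit(E[:,1],E[:,0],1); print('edge x vs y',np.degrees(np.arctan(a[0])),np.polyval(a,-0.044))
p0=p[150:200,245:350]; cv2.imwrite("pics/crop2.png",cv2.resize(p0[:,:,::-1],None,fx=7,fy=7,interpolation=cv2.INTER_CUBIC))
E
```

```text
0.1394029430238878 (array([  0,   0,   0,   1,   3,   4,   2,   2,  15, 152,  77,  29,  23,
        26,  26,  31,  97,  40,  25,  19,  15,  19, 103,  35,   0]), array([0.02 , 0.025, 0.03 , 0.035, 0.04 , 0.045, 0.05 , 0.055, 0.06 ,
       0.065, 0.07 , 0.075, 0.08 , 0.085, 0.09 , 0.095, 0.1  , 0.105,
       0.11 , 0.115, 0.12 , 0.125, 0.13 , 0.135, 0.14 , 0.145]))
143 [0.43709171 0.22842998] [0.50038499 0.29474791] ((469.03228759765625, 261.2562255859375), 33.53545379638672)
side zmax 0.13550802213230512
0.108 389 [0.46857435 0.26374452] 0.0018339851915665885
0.128 163 [0.46847335 0.26343033] 0.0015965458194377735
[[ 598.36395  -142.53723 ]
 [ 749.27985  -146.2355  ]
 [ 754.1794     53.702103]
 [ 603.2635     57.400375]]
edge y vs x -2.4260020679189265 0.05503256067993328
edge y vs x -1.0560791281146193 -0.14263073619552727
edge x vs y 1.5221678460115835 0.6015996755516809
edge x vs y 2.5848960403855537 0.7489931395948307
```

View pics/crop2.png

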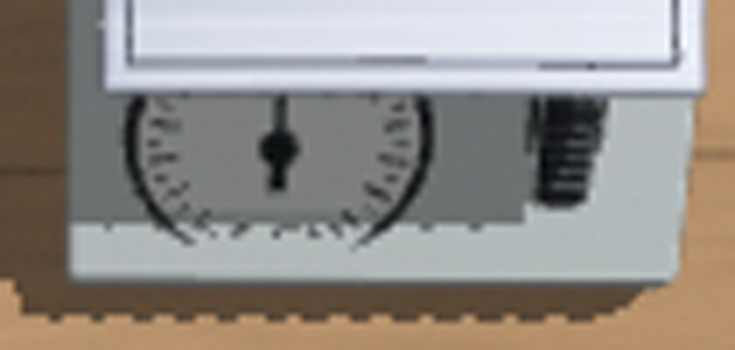

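The dial (top 285,171) and the tare wheel (top 326,170) both show. The needle is pointing up the slope. Before planning I'll check the wrist camera's mounting side and how tall the surroundings are.

```bash
cat >> h.py <<'E'
from scipy.spatial.transform import Rotation as Ro
def pose():
    o=env.get_obs(); return o,np.array(o['tool_pos']),Ro.from_euler('xyz',o['tool_rot'],degrees=True)
def plan(p,rpy):
    o,P,R=pose(); T=Ro.from_euler('xyz',rpy,degrees=True)
    print('shift',np.round(R.inv().apply((np.array(p)-P)*1000),1),'rot',np.round((R.inv()*T).as_rotvec(degrees=True),2))
E
python3 - <<'E'
from h import *
c=camera_info('wrist'); o,P,R=pose()
C=-c['R'].T@c['t']; print('cam in tool',R.inv().apply(C-P)*1000,'axis',R.inv().apply(c['R'][2]))
f=np.load("pics/top.npz"); W=f['W']
m=np.isfinite(W[...,2]); Z=np.where(m,W[...,2],0)
for x0 in np.arange(0.3,1.0,0.1):
    print(round(x0,1),[ (round(y0,1),round(float(Z[(abs(W[...,0]-x0-.05)<.05)&(abs(W[...,1]-y0-.05)<.05)].max(initial=0)),2)) for y0 in np.arange(-0.6,0.4,0.1)])
for yaw in (0,180,-61):
  plan((0.5,-0.25,0.33),(-90,0,yaw))
E
```

```text
cam in tool [ -64.93186439 -151.19897091    0.7635317 ] axis [ 0.24024437  0.9707116  -0.00128159]
0.3 [(np.float64(-0.6), 0.01), (np.float64(-0.5), 0.11), (np.float64(-0.4), 0.11), (np.float64(-0.3), 0.02), (np.float64(-0.2), 0.02), (np.float64(-0.1), 0.02), (np.float64(-0.0), 0.01), (np.float64(0.1), 0.01), (np.float64(0.2), 0.08), (np.float64(0.3), 0.01)]
0.4 [(np.float64(-0.6), 0.01), (np.float64(-0.5), 0.12), (np.float64(-0.4), 0.12), (np.float64(-0.3), 0.02), (np.float64(-0.2), 0.02), (np.float64(-0.1), 0.01), (np.float64(-0.0), 0.01), (np.float64(0.1), 0.08), (np.float64(0.2), 0.14), (np.float64(0.3), 0.01)]
0.5 [(np.float64(-0.6), 0.06), (np.float64(-0.5), 0.06), (np.float64(-0.4), 0.03), (np.float64(-0.3), 0.01), (np.float64(-0.2), 0.17), (np.float64(-0.1), 0.09), (np.float64(-0.0), 0.08), (np.float64(0.1), 0.05), (np.float64(0.2), 0.13), (np.float64(0.3), 0.04)]
0.6 [(np.float64(-0.6), 0.03), (np.float64(-0.5), 0.03), (np.float64(-0.4), 0.03), (np.float64(-0.3), 0.01), (np.float64(-0.2), 0.17), (np.float64(-0.1), 0.17), (np.float64(-0.0), 0.17), (np.float64(0.1), 0.09), (np
[... 333 characters left out ...]
0.07), (np.float64(-0.5), 0.03), (np.float64(-0.4), 0.03), (np.float64(-0.3), 0.01), (np.float64(-0.2), 0.12), (np.float64(-0.1), 0.12), (np.float64(-0.0), 0.11), (np.float64(0.1), 0.09), (np.float64(0.2), 0.23), (np.float64(0.3), 0.24)]
0.9 [(np.float64(-0.6), 0.01), (np.float64(-0.5), 0.01), (np.float64(-0.4), 0.01), (np.float64(-0.3), 0.01), (np.float64(-0.2), 0.16), (np.float64(-0.1), 0.16), (np.float64(-0.0), 0.16), (np.float64(0.1), 0.01), (np.float64(0.2), 0.16), (np.float64(0.3), 0.24)]
shift [-413.   -96.4 -273.3] rot [ 0.000e+00 -1.642e+02  1.000e-02]
shift [-413.   -96.4 -273.3] rot [-1.00e-02  1.58e+01  0.00e+00]
shift [-413.   -96.4 -273.3] rot [-0.000e+00 -1.032e+02  1.000e-02]
```

Emit:
{"method": "move_arm", "body": {
  "moves": [
    [-100,-60,-66,0,-25,0],
    [-206,-96,-136,0,-50,0],
    [-310,-96,-205,0,-75,0],
    [-413,-96,-273,0,-100,0],
    [-413,-96,-273,0,-100,0],
    [-413,-96,-273,0,-100,0],
    [-413,-96,-273,0,-100,0],
    [-413,-96,-273,0,-100,0],
    [-413,-96,-273,0,-100,0],
    [-413,-96,-273,0,-100,0],
    [-413,-96,-273,0,-100,0],
    [-413,-96,-273,0,-100,0],
    [-413,-96,-273,0,-100,0],
    [-413,-96,-273,0,-100,0],
    [-413,-96,-273,0,-100,0],
    [-413,-96,-273,0,-100,0]
  ],
  "claw": 87
}}

```text
time_s: 2.28
tool_pos: [0.4998, -0.2506, 0.3295]
tool_rot: [-90.0, -0.0, -64.4]
force: [-0.0, -0.4, -0.1]
grip_width: 0.0868
```

```bash
python3 - <<'E'
from h import *
print(np.round(env.get_obs()['qpos'],1))
plan((0.46,0.255,0.26),(-90,0,0))
E
```

```text
[ 51.9   7.5 -31.   86.5   3.9  87.2  46.5]
shift [-473.3   69.3  182.5] rot [ 2.000e-02 -6.442e+01 -0.000e+00]
```

Emit:
{"method": "move_arm", "body": {
  "moves": [
    [-473,69,183,0,-64,0],
    [-473,69,183,0,-64,0],
    [-473,69,183,0,-64,0],
    [-473,69,183,0,-64,0],
    [-473,69,183,0,-64,0],
    [-473,69,183,0,-64,0],
    [-473,69,183,0,-64,0],
    [-473,69,183,0,-64,0],
    [-473,69,183,0,-64,0],
    [-473,69,183,0,-64,0],
    [-473,69,183,0,-64,0],
    [-473,69,183,0,-64,0],
    [-473,69,183,0,-64,0],
    [-473,69,183,0,-64,0],
    [-473,69,183,0,-64,0]
  ]
}}

```text
time_s: 3.53
tool_pos: [0.459, 0.2547, 0.2602]
tool_rot: [-90.0, 0.0, -0.3]
force: [0.3, -0.7, -0.0]
grip_width: 0.0868
```

```bash
python3 - <<'E'
from h import *
o,P,R=pose(); print(np.round(o['qpos'],1),P,o['force'])
p,d=read_camera('wrist'); cv2.imwrite('pics/b_wrist.png',p[:,:,::-1]); c=camera_info('wrist')
def unp(p,d,c):
    v,u=np.mgrid[0:384,0:512]; a=(u-c['cx'])/c['fx']; b=(v-c['cy'])/c['fy']; th=np.hypot(a,b); s=np.tan(th)/np.maximum(th,1e-9)
    X=np.stack([a*s*d,b*s*d,d],-1); return (X-c['t'])@c['R']
W=unp(p,d,c)
m=(d>0)&(W[...,2]>0.128)&(W[...,2]<0.14)&(np.hypot(W[...,0]-.469,W[...,1]-.262)<.045)
Q=W[m]; print(len(Q), Q[:,:2].min(0),Q[:,:2].max(0),cv2.minEnclosingCircle((Q[:,:2]*1000).astype(np.float32)),np.percentile(Q[:,2],[5,50,95]))
E
```

```text
[ 23.6   7.4 -59.4  96.9   6.5  79.5  52.9] [0.45897574 0.25465969 0.26024427] [ 0.25573461 -0.71679247 -0.03203579]
892 [0.43634524 0.22497218] [0.50227851 0.29136669] ((469.2724914550781, 258.3864440917969), 33.80750274658203) [0.1293048  0.13385443 0.13517819]
```

View pics/b_wrist.png

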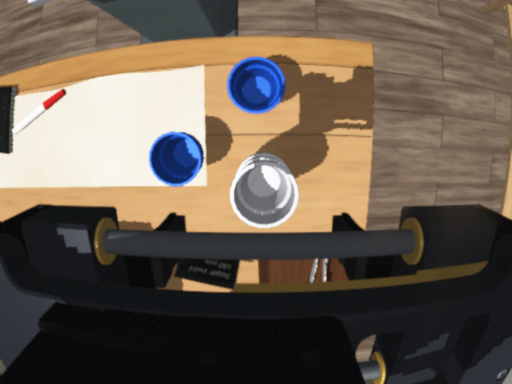

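The silver stack shows at wrist (264,190), between the finger lines at u=172 and u=344. The blue cups are clear of the fingers. Descending now.

Emit:
{"method": "move_arm", "body": {
  "moves": [
    [10,25,5,0,0,0],
    [10,50,5,0,0,0],
    [10,75,5,0,0,0],
    [10,95,5,0,0,0],
    [10,110,5,0,0,0],
    [10,125,5,0,0,0],
    [10,134,5,0,0,0],
    [10,139,5,0,0,0],
    [10,139,5,0,0,0],
    [10,139,5,0,0,0]
  ]
}}

```text
time_s: 4.42
tool_pos: [0.4696, 0.2595, 0.122]
tool_rot: [-90.0, -0.0, -0.3]
force: [-0.0, -0.2, 0.2]
grip_width: 0.0871
```

```bash
python3 - <<'E'
from h import *
p,d=read_camera('wrist'); cv2.imwrite('pics/c_wrist.png',p[:,:,::-1]); print(pose()[1],env.get_obs()['force'])
E
```

```text
[0.46969716 0.25995117 0.12237675] [ 0.46491619 -0.26845807  0.45502252]
```

View pics/c_wrist.png

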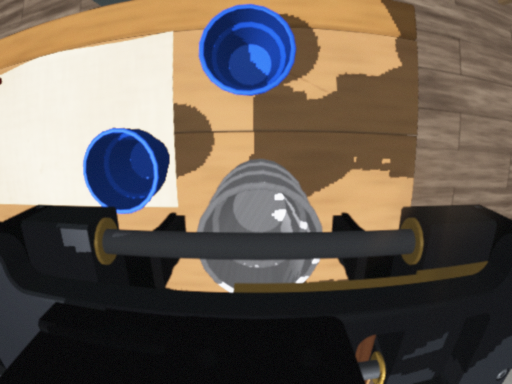

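The tin is centred between the fingers, with its rim spanning u about 200–320 and the finger midpoint at u=258. I'll close in two steps.

Emit:
{"method": "move_arm", "body": {
  "moves": [
    [0,0,0,0,0,0],
    [0,0,0,0,0,0],
    [0,0,0,0,0,0],
    [0,0,0,0,0,0]
  ],
  "claw": 70,
  "newtons": 12
}}

```text
time_s: 4.8
tool_pos: [0.4691, 0.2603, 0.1219]
tool_rot: [-90.0, -0.0, -0.2]
force: [-0.3, -0.3, 0.0]
grip_width: 0.0719
```

Emit:
{"method": "move_arm", "body": {
  "moves": [
    [0,0,0,0,0,0],
    [0,0,0,0,0,0],
    [0,0,0,0,0,0],
    [0,0,0,0,0,0],
    [0,0,0,0,0,0],
    [0,0,0,0,0,0]
  ],
  "claw": 55,
  "newtons": 12
}}

```text
time_s: 5.3
tool_pos: [0.469, 0.2601, 0.1216]
tool_rot: [-90.0, -0.0, -0.2]
force: [-0.8, -0.6, 1.9]
grip_width: 0.0655
```

```bash
python3 - <<'E'
from h import *
o=env.get_obs();print(o['tool_pos'],o['force'],o['wrist_torque'],o['grip_width'])
E
```

```text
[0.46896918 0.26013103 0.12159491] [-0.79534218 -0.64394199  1.8827664 ] [-0.02858284 -0.11571683 -0.01879732] 0.0655141903404181
```

Emit:
{"method": "move_arm", "body": {
  "moves": [
    [0,-2,0,0,0,0],
    [0,-5,0,0,0,0],
    [0,-9,0,0,0,0],
    [0,-14,0,0,0,0],
    [0,-20,0,0,0,0],
    [0,-27,0,0,0,0],
    [0,-35,0,0,0,0],
    [0,-44,0,0,0,0],
    [0,-54,0,0,0,0],
    [0,-65,0,0,0,0],
    [0,-80,0,0,0,0],
    [0,-80,0,0,0,0]
  ]
}}

```text
time_s: 6.3
tool_pos: [0.4704, 0.2613, 0.2049]
tool_rot: [-89.9, -0.3, -0.2]
force: [-0.4, 0.5, -1.1]
grip_width: 0.0657
```

```bash
python3 - <<'E'
from h import *
o,P,R=pose(); print(P,o['force'],o['wrist_torque'],o['grip_width'])
p,d=read_camera('wrist'); p2,_,W=cloud('side')
q=p2[160:320,170:340]; q=cv2.resize(q,(510,480))
cv2.imwrite('pics/d.png',q[:,:,::-1]); cv2.imwrite('pics/d_w.png',p[:,:,::-1])
E
```

```text
[0.47038739 0.26132744 0.20487696] [-0.38998859  0.46347969 -1.05988128] [ 0.20426768 -0.21475306 -0.06799407] 0.06573911549344869
```

View pics/d.png

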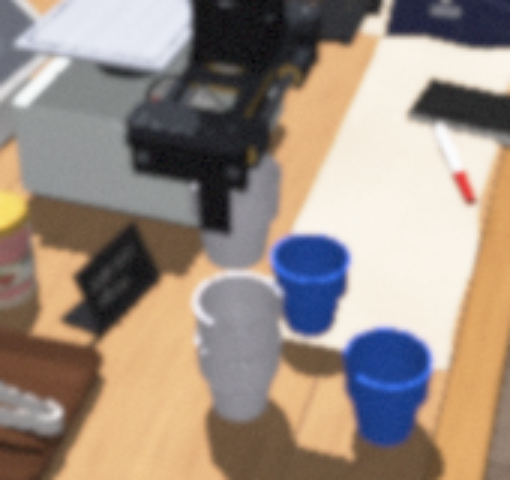

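View pics/d_w.png

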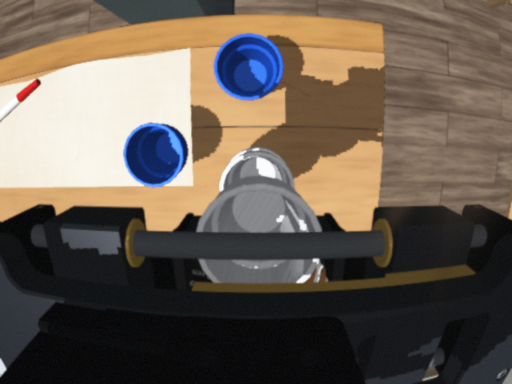

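The tin has lifted clear, and the other two stand nested at crop (240,345). Now I'll carry it to the scale.

Emit:
{"method": "move_arm", "body": {
  "moves": [
    [0,-20,0,0,0,0],
    [0,-45,0,0,0,0],
    [0,-65,0,0,0,0],
    [10,-85,-15,0,0,0],
    [25,-90,-37,0,0,0],
    [41,-90,-61,0,0,0],
    [58,-90,-86,0,0,0],
    [75,-90,-111,0,0,0],
    [92,-90,-136,0,0,0],
    [109,-90,-161,0,0,0],
    [126,-90,-186,0,0,0],
    [143,-90,-211,0,0,0],
    [160,-90,-236,0,0,0],
    [175,-90,-258,0,0,0],
    [188,-90,-278,0,0,0],
    [199,-90,-294,0,0,0],
    [206,-90,-304,0,-1.5,0],
    [206,-90,-304,0,1.5,0],
    [206,-90,-304,0,1.5,0],
    [206,-90,-304,0,1.5,0]
  ]
}}

```text
time_s: 8.07
tool_pos: [0.6735, -0.0442, 0.2904]
tool_rot: [-90.0, 0.1, -1.6]
force: [0.1, -0.6, -0.8]
grip_width: 0.0658
```

```bash
python3 - <<'E'
from h import *
o,P,R=pose(); print(P,np.round(o['qpos'],1),o['force'],o['wrist_torque'],o['grip_width'])
p,d,W=cloud('top'); cv2.imwrite('pics/e.png',cv2.resize(p[60:260,120:400],None,fx=2.8,fy=2.8)[:,:,::-1])
p,d=read_camera('wrist');cv2.imwrite('pics/e_w.png',p[:,:,::-1])
E
```

```text
[ 0.67349118 -0.04418379  0.2903544 ] [ 33.7  27.1 -47.3  72.6  19.5  88.5  77.5] [ 0.12261441 -0.55823478 -0.75427256] [ 0.06142331 -0.15131407  0.00475274] 0.0658407091182348
```

View pics/e.png

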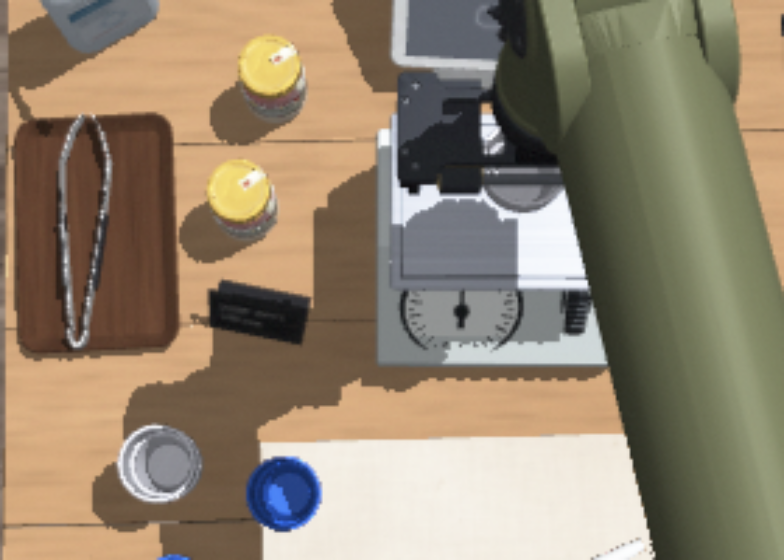

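View pics/e_w.png

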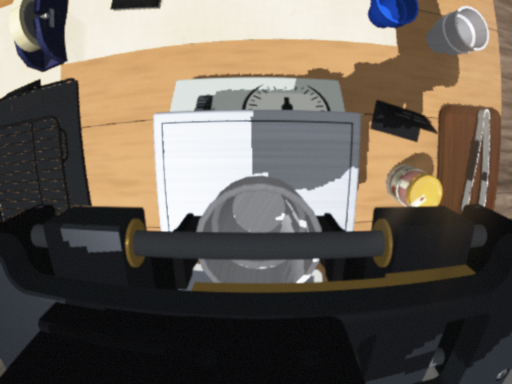

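The tin is above the platform (wrist picture: platform corners about (155,115) to (360,235), tin centred). Lowering until the foot touches.

Emit:
{"method": "move_arm", "body": {
  "moves": [
    [2,15,0,0,0,0],
    [2,32,0,0,0,0],
    [2,46,0,0,0,0],
    [2,54,0,0,0,0],
    [2,59,0,0,0,0],
    [2,62,0,0,0,0],
    [2,64,0,0,0,0],
    [2,65,0,0,0,0],
    [2,66,0,0,0,0],
    [2,66,0,0,0,0],
    [2,66,0,0,0,0]
  ]
}}

```text
time_s: 9.08
tool_pos: [0.6761, -0.0446, 0.226]
tool_rot: [-90.0, -0.0, -1.7]
force: [0.6, 0.1, -0.1]
grip_width: 0.0661
```

```bash
python3 - <<'E'
from h import *
o,P,R=pose(); print(P,np.round(o['qpos'],1),o['force'],o['wrist_torque'],o['grip_width'])
p,d,W=cloud('side'); cv2.imwrite('pics/f.png',cv2.resize(p[120:250,150:290],None,fx=4,fy=4,interpolation=cv2.INTER_CUBIC)[:,:,::-1])
E
```

```text
[ 0.67607084 -0.04460774  0.22597768] [ 34.1  28.7 -46.7  78.1  20.7  81.8  76.4] [ 0.62175555  0.13841074 -0.13714706] [ 0.15156484 -0.14305388  0.01383581] 0.066102511050172
```

View pics/f.png

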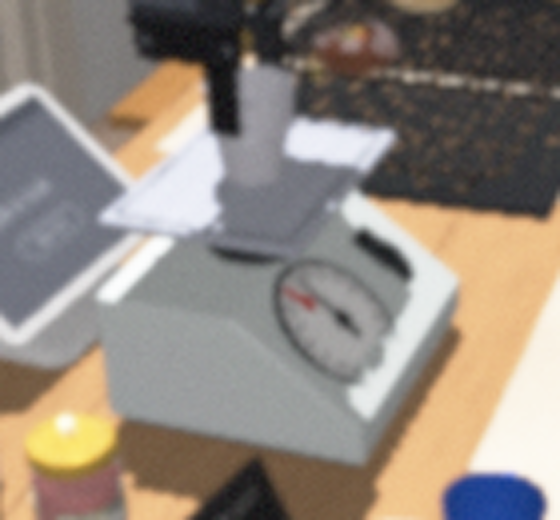

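The foot is at the platform surface, and the red mark points up-slope at crop (300,297). I'll lower another 2 mm so the spring takes the load, then release.

Emit:
{"method": "move_arm", "body": {
  "moves": [
    [0,1,0,0,0,0],
    [0,2,0,0,0,0],
    [0,2.5,0,0,0,0],
    [0,2.5,0,0,0,0]
  ]
}}

```text
time_s: 9.47
tool_pos: [0.676, -0.0446, 0.2231]
tool_rot: [-90.0, -0.0, -1.7]
force: [2.0, 0.4, -0.2]
grip_width: 0.0656
```

Emit:
{"method": "move_arm", "body": {
  "moves": [
    [0,0,0,0,0,0],
    [0,0,0,0,0,0],
    [0,0,0,0,0,0],
    [0,0,0,0,0,0],
    [0,0,0,0,0,0]
  ],
  "claw": 87
}}

```text
time_s: 9.88
tool_pos: [0.6758, -0.0446, 0.223]
tool_rot: [-90.0, 0.0, -1.7]
force: [0.2, 1.5, 0.4]
grip_width: 0.0852
```

Emit:
{"method": "move_arm", "body": {
  "moves": [
    [0,-5,0,0,0,0],
    [0,-12,0,0,0,0],
    [0,-22,0,0,0,0],
    [0,-40,0,0,0,0],
    [0,-60,0,0,0,0],
    [0,-80,0,0,0,0],
    [0,-100,0,0,0,0],
    [0,-120,0,0,0,0],
    [-20,-120,0,0,0,0],
    [-50,-120,0,0,0,0],
    [-90,-120,0,0,0,0],
    [-125,-120,0,0,0,0],
    [-160,-120,0,0,0,0],
    [-160,-120,0,0,0,0]
  ]
}}

```text
time_s: 11.05
tool_pos: [0.5109, -0.0386, 0.3447]
tool_rot: [-90.4, 0.1, -1.7]
force: [0.3, 0.5, 0.9]
grip_width: 0.0868
```

```bash
python3 - <<'E'
from h import *
o,P,R=pose(); print(P,np.round(o['qpos'],1),o['force'],o['wrist_torque'],o['grip_width'])
p,d,W=cloud('side'); cv2.imwrite('pics/g.png',cv2.resize(p[120:250,150:290],None,fx=4,fy=4,interpolation=cv2.INTER_CUBIC)[:,:,::-1])
p,d=read_camera('wrist');cv2.imwrite('pics/g_w.png',p[:,:,::-1])
plan((0.60-0.008-0.05,-0.108,0.16),(-46,0,0))
E
```

```text
[ 0.51089105 -0.03862271  0.34472342] [ 50.9   2.1 -50.7  90.3   2.   88.5  88.5] [0.32324624 0.52887575 0.89084215] [ 0.12771151 -0.26536772 -0.01344201] 0.0868347529793458
shift [ 27.9 185.3 -66.4] rot [44.25 -1.6   0.84]
```

View pics/g.png

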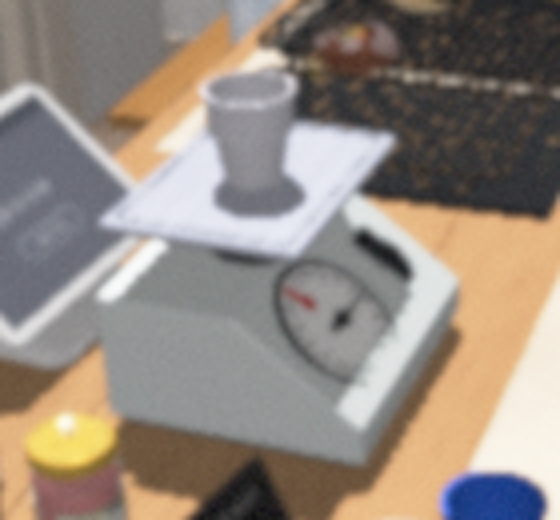

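View pics/g_w.png

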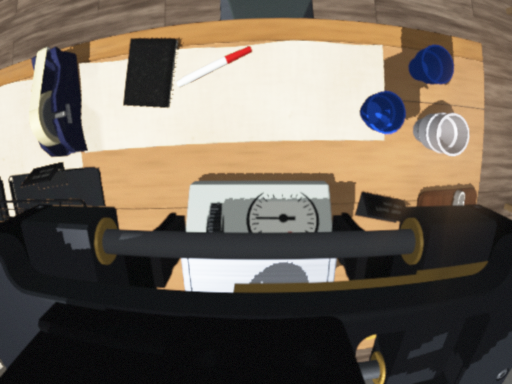

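The tin stands upright on the platform with the needle turned: in the side crop it points up and right from (343,318), and in the wrist picture it runs from (284,217). Next I'll close the fingers, tilt the tool 44° and go to a standoff in front of the wheel.

```bash
cat >> h.py <<'E'
Y=-1.8; O=np.array([0.6757,-0.044,0.0]); S=Ro.from_euler('z',Y,degrees=True)
def sw(p): return O+S.apply(np.array(p)/1000)   # scale mm->world m
EDGE=np.array([-63,-66,82.]); NRM=np.array([-.643,0,.766]); UP=np.array([.766,0,.643])
def tippose(out,up,tilt=44,side=0):
    a=np.array([np.sin(np.radians(tilt)),0,-np.cos(np.radians(tilt))])
    tip=EDGE+NRM*out+UP*up+np.array([0,side,0])
    return sw(tip-11*a), (-90,-tilt,Y)
E
python3 - <<'E'
from h import *
print(tippose(0,0),tippose(70,0))
p,r=tippose(70,0); plan(p,r); plan(p+[0,0,.1],r)
E
```

```text
(array([ 0.60302051, -0.10774854,  0.08991274]), (-90, -44, -1.8)) (array([ 0.55803271, -0.10633474,  0.14353274]), (-90, -44, -1.8))
shift [ 43.9 201.8 -64.2] rot [  0.22   0.14 -43.82]
shift [ 44.2 101.8 -64.6] rot [  0.22   0.14 -43.82]
```

Emit:
{"method": "move_arm", "body": {
  "moves": [
    [0,0,-20,0,0,0],
    [0,10,-40,0,0,-6],
    [10,30,-64,0,0,-12],
    [20,50,-64,0,0,-18],
    [44,80,-64,0,0,-24],
    [44,102,-64,0,0,-30],
    [44,102,-64,0,0,-36],
    [44,102,-64,0,0,-42],
    [44,102,-64,0,0,-44],
    [44,102,-64,0,0,-44],
    [44,102,-64,0,0,-44],
    [44,102,-64,0,0,-44]
  ],
  "claw": 0
}}

```text
time_s: 12.15
tool_pos: [0.5657, -0.1051, 0.2364]
tool_rot: [-89.7, -43.7, -1.5]
force: [-0.1, 0.1, 0.4]
grip_width: 0.015
```

```bash
python3 - <<'E'
from h import *
o,P,R=pose(); print(P,o['tool_rot'],np.round(o['qpos'],1),o['force'],o['grip_width'])
p,d=read_camera('wrist');cv2.imwrite('pics/h_w.png',p[:,:,::-1])
p,r=tippose(70,0); plan(p,r)
E
```

```text
[ 0.56569849 -0.10510141  0.23644303] [-89.74952863 -43.69506515  -1.53704912] [ 23.5 -17.   -9.1 130.1 -26.6  26.  122.1] [-0.06487171  0.11408308  0.43248156] 0.014967423985264953
shift [-70.7  62.3  -1.4] rot [-0.38  0.2  -0.26]
```

View pics/h_w.png

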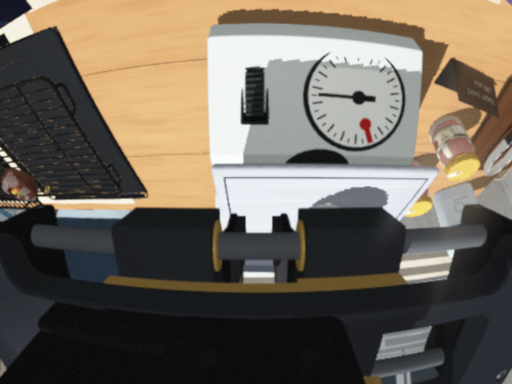

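The wrist view shows the dial well: hub (358,97), needle tip about (318,95), red mark (366,128), wheel (255,95). I'll work out the angles on the dial plane.

```bash
cat >> h.py <<'E'
def wproj(c,X):
    x=c['R']@np.asarray(X)+c['t']; r=np.hypot(x[0],x[1]); th=np.arctan2(r,x[2])
    return np.array([c['fx']*th*x[0]/r+c['cx'],c['fy']*th*x[1]/r+c['cy']])
def dialpts(ang,r): # scale frame; angle cw from front; right = -y
    C=np.array([-53,36,74.]); a=np.radians(ang)
    return C+r*(np.cos(a)*UP+np.sin(a)*np.array([0,-1,0]))
def rectify(p,c,dx=(0,0),half=60,px=500,lift=0):
    # orthographic of dial plane; c from camera_info wrist
    s=np.linspace(-half,half,px); C=np.array([-53,36,74.])+NRM*lift
    mx=np.zeros((px,px),np.float32); my=mx.copy()
    A,B=np.meshgrid(s+dx[0],-s+dx[1])
    Pts=C+A[...,None]*np.array([0,-1,0])+B[...,None]*UP
    W=O+S.apply(Pts.reshape(-1,3)/1000)
    x=W@c['R'].T+c['t']; r=np.hypot(x[:,0],x[:,1]); th=np.arctan2(r,x[:,2])
    mx=(c['fx']*th*x[:,0]/r+c['cx']).reshape(px,px).astype(np.float32); my=(c['fy']*th*x[:,1]/r+c['cy']).reshape(px,px).astype(np.float32)
    return cv2.remap(p,mx,my,cv2.INTER_CUBIC)
E
python3 - <<'E'
from h import *
c=camera_info('wrist');p,d=read_camera('wrist')
q=rectify(p,c); cv2.imwrite('pics/i.png',q[:,:,::-1])
print('edge px',wproj(c,sw(EDGE)),'hub',wproj(c,sw([-53,36,74])))
E
```

```text
edge px [257.00854966 107.09516537] hub [353.32990022 112.14234571]
```

View pics/i.png

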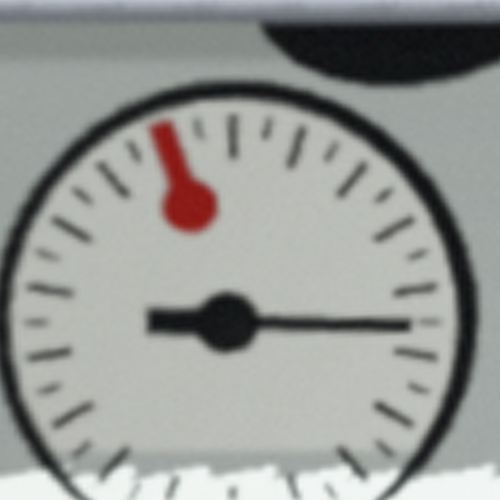

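The needle reads about 90–91°, and the red mark is one click below zero, at about -20°. The predicted hub is about 15 px off, so the platform isn't centred on the scale's origin. I'll fit the scale's own pose from its sloping face.

```bash
python3 - <<'E'
from h import *
from scipy.optimize import least_squares
f=np.load("pics/top.npz"); W=f['W']; 
def unp(p,d,c):
    v,u=np.mgrid[0:384,0:512]; a=(u-c['cx'])/c['fx']; b=(v-c['cy'])/c['fy']; th=np.hypot(a,b); s=np.tan(th)/np.maximum(th,1e-9)
    X=np.stack([a*s*d,b*s*d,d],-1); return (X-c['t'])@c['R']
c=camera_info('wrist');p,d=read_camera('wrist'); Ww=unp(p,d,c); Ww[d==0]=np.nan
np.savez('pics/w1.npz',p=p,d=d,W=Ww)
f=np.load("pics/side.npz"); Ws=f['W']
for n,V in (('top',W),('side',Ws),('wrist',Ww)):
    m=(V[...,0]>0.5)&(V[...,0]<0.7)&(abs(V[...,1]+0.04)<0.09)&(V[...,2]>0.045)&(V[...,2]<0.105)
    P=V[m]
    def fun(q):
        x0,yaw=q; nx,ny=np.cos(yaw),np.sin(yaw)
        xs=(P[:,0]-x0)*nx+(P[:,1]+0.044)*ny
        return (xs+0.1)*(-.643)+(P[:,2]-.035)*.766
    r=least_squares(fun,[0.67,0],loss='soft_l1',f_scale=0.002); print(n,len(P),r.x[0],np.degrees(r.x[1]),np.median(abs(r.fun)))
    # body side extents low
    m=(V[...,0]>0.5)&(V[...,0]<0.65)&(V[...,2]>0.02)&(V[...,2]<0.1)&(abs(V[...,1]+.044)<.14)
    print('  y ext',np.percentile(V[m][:,1],[0.5,1,99,99.5]))
m=(abs(Ww[...,2]-0.166)<0.012)&(Ww[...,0]>.55)&(Ww[...,0]<.8)&(abs(Ww[...,1]+.044)<.12)
print('plat front wrist',np.nanmin(Ww[m][:,0]),np.percentile(Ww[m][:,2],[10,50,90]), np.percentile(Ww[m][:,1],[0.5,99.5]))
E
```

```text
top 1711 0.6483891009927736 -1.4932120857070905 0.001598590301388085
  y ext [-0.15160434 -0.15076355  0.06921214  0.07001633]
side 1206 0.6522649386510245 -1.0757131478501298 0.0013849823043418311
  y ext [-0.14815064 -0.14643118  0.07379104  0.07422533]
wrist 16722 0.648723168438816 -0.9695774493968706 0.0009656767165881208
  y ext [-0.15421154 -0.15301825  0.06313021  0.06480853]
plat front wrist 0.5973122593696352 [0.16315057 0.16514896 0.16575797] [-0.14327365  0.05199232]
```

The scale's origin is at about (0.649, -0.0425) with yaw about -1.2°. The platform therefore sits 27 mm behind the scale's centre, leaving more room, and a 34° tilt is enough and easier on the joints. Updating the model and checking it by projecting hub and wheel.

```bash
cat >> h.py <<'E'
Y=-1.2; O=np.array([0.649,-0.0425,0.0]); S=Ro.from_euler('z',Y,degrees=True)
WC=EDGE-36*NRM
def tp(out,s=0,tilt=34,side=0):
    t=np.radians(tilt); a=np.array([np.sin(t),0,-np.cos(t)]); xh=np.array([np.cos(t),0,np.sin(t)])
    return sw(WC-(36+out+11)*a+s*xh+[0,side,0]),(-90,-tilt,Y)
E
python3 - <<'E'
from h import *
c=camera_info('wrist');p,d=read_camera('wrist')
q=rectify(p,c); cv2.imwrite('pics/j.png',q[:,:,::-1])
print('edge px',wproj(c,sw(EDGE)),'hub',wproj(c,sw([-53,36,74])))
for out in (80,40,0):
    P,r=tp(out,4); print(P); plan(P,r)
E
```

```text
edge px [258.71517599  85.13088411] hub [360.91954013  91.62068761]
[ 0.54008804 -0.1062331   0.16194854]
shift [-72.   37.3   0.2] rot [ 0.2  -0.32  9.85]
[ 0.56245085 -0.10670153  0.12878704]
shift [-78.8  76.7   0.3] rot [ 0.2  -0.32  9.85]
[ 0.58481366 -0.10716997  0.09562554]
shift [-85.7 116.1   0.4] rot [ 0.2  -0.32  9.85]
```

View pics/j.png

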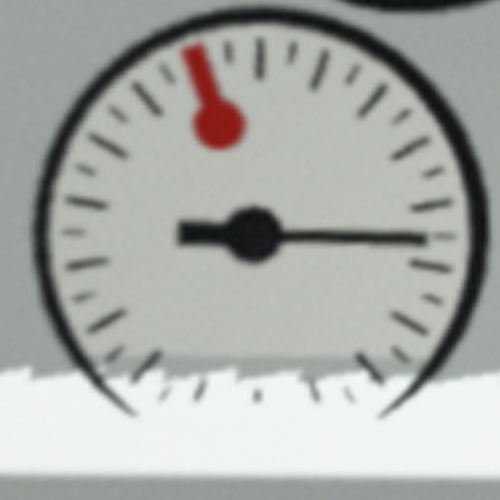

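The hub now lands within 4 mm, so I'll shift to x 0.652, y -0.045, as the wrist view says. The needle is close to 90–91°, midway between two clicks, so I'll measure it precisely against the ticks.

```bash
cat >> h.py <<'E'
O=np.array([0.652,-0.045,0.0])
def needle(save=None):
    c=camera_info('wrist');p,d=read_camera('wrist')
    px=1000; q=rectify(p,c,px=px); k=px/120
    g=cv2.cvtColor(q,cv2.COLOR_RGB2GRAY).astype(float); 
    if save: cv2.imwrite(save,cv2.resize(q,(700,700))[:,:,::-1])
    hsv=cv2.cvtColor(q,cv2.COLOR_RGB2HSV); red=(hsv[...,1]>130)&((hsv[...,0]<8)|(hsv[...,0]>172))
    return q,g,red,k
E
python3 - <<'E'
from h import *
q,g,red,k=needle('pics/k.png')
print(pose()[0]['time_s'])
# hub: dark blob after opening
dk=(g<60).astype(np.uint8); op=cv2.morphologyEx(dk,cv2.MORPH_OPEN,cv2.getStructuringElement(cv2.MORPH_ELLIPSE,(75,75)))
n,l,s,ce=cv2.connectedComponentsWithStats(op); 
for i in range(1,n): print(s[i],ce[i])
i=min(range(1,n),key=lambda i:np.hypot(*(ce[i]-500))); hub=ce[i]; print('hub',hub)
# needle dark pixels component
dk=(g<100)&~red
n,l,s,ce2=cv2.connectedComponentsWithStats(dk.astype(np.uint8)); li=l[int(hub[1]),int(hub[0])]
v,u=np.where(l==li); dx=u-hub[0]; dy=v-hub[1]; r=np.hypot(dx,dy)/k
m=(dx>0)&(r>12); a=np.polyfit(u[m],v[m],1); print('needle line ang',90+np.degrees(np.arctan(a[0])),'rmax',r[m].max(), 'at hub dv',np.polyval(a,hub[0])-hub[1])
m=(dx<0)&(r>10); a2=np.polyfit(u[m],v[m],1); print('tail',90+np.degrees(np.arctan(a2[0])),'centroid',u[m].mean(),v[m].mean())
m=(dx>0)&(r>12);print('tail-tip ang',90+np.degrees(np.arctan2(v[m].mean()-v[(dx<0)&(r>10)].mean(),u[m].mean()-u[(dx<0)&(r>10)].mean())))
# polar ticks about hub
A=np.arange(-75,140,0.25); R=np.arange(37,48,.25)
for c0 in (hub,):
  prof=[]
  xs=c0[0]+k*np.outer(R,np.sin(np.radians(A))); ys=c0[1]-k*np.outer(R,np.cos(np.radians(A)))
  pol=cv2.remap(g.astype(np.float32),xs.astype(np.float32),ys.astype(np.float32),cv2.INTER_LINEAR)
  cv2.imwrite('pics/k_pol.png',cv2.resize(pol,(780,300)))
E
```

```text
12.4
[ 424  439  112  101 8648] [480.07724329 488.98635523]
hub [480.07724329 488.98635523]
needle line ang 91.60475753021038 rmax 41.54980949622407 at hub dv -0.6491926848319167
tail 91.76449530552546 centroid 363.6101638248078 486.0177198261451
tail-tip ang 91.44561710696695[ WARN:0@7.637] global loadsave.cpp:1063 imwrite_ Unsupported depth image for selected encoder is fallbacked to CV_8U.
```

View pics/k.png

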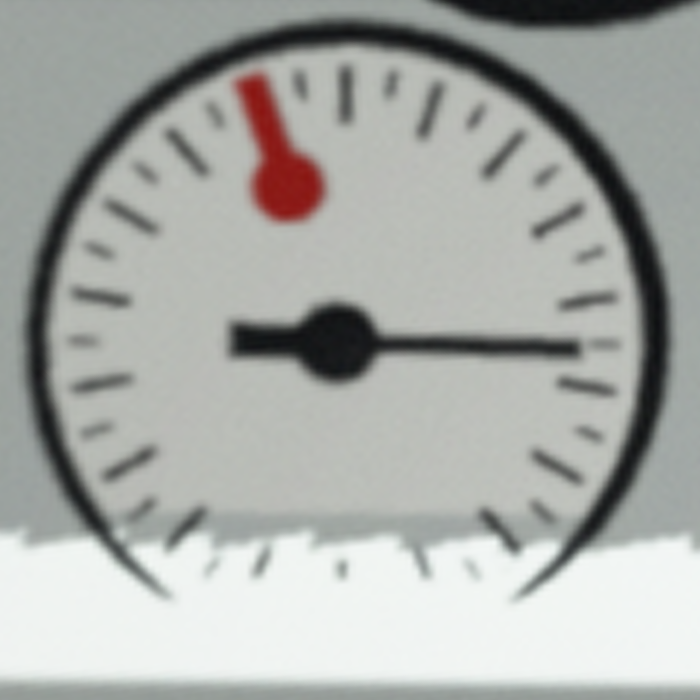

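View pics/k_pol.png

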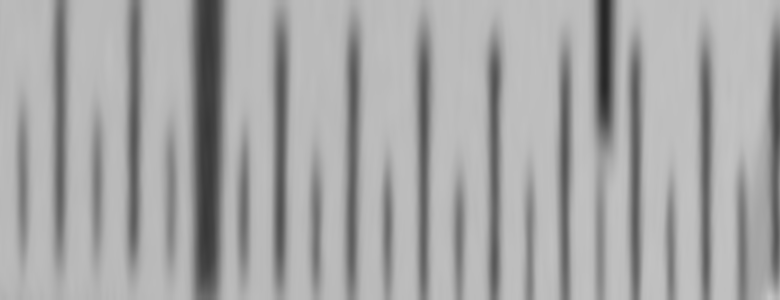

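The needle reads 91.2 ± 0.5° after correcting with antipodal tick pairs. The nearest click is 100° (off 8.8°), against 80° (off 11.2°). The mark is at -20°, so the wheel needs six clicks down the slope. Moving to a standoff in front of the wheel.

```bash
python3 - <<'E'
from h import *
for out in (60,):
    P,r=tp(out,5); print(P); plan(P,r)
E
```

```text
[ 0.5550983  -0.10898468  0.14592698]
shift [-72.1  59.4  -1.7] rot [ 0.23 -0.35  9.86]
```

Emit:
{"method": "move_arm", "body": {
  "moves": [
    [-20,15,-2,0,0,3],
    [-40,30,-2,0,0,6],
    [-60,45,-2,0,0,9.8],
    [-72,59,-2,0,0,9.8],
    [-72,59,-2,0,0,9.8],
    [-72,59,-2,0,0,9.8]
  ]
}}

```text
time_s: 12.9
tool_pos: [0.5536, -0.1096, 0.1448]
tool_rot: [-89.9, -33.9, -1.8]
force: [-0.2, 0.0, 0.1]
grip_width: 0.0003
```

```bash
python3 - <<'E'
from h import *
o,P,R=pose(); print(P,o['tool_rot'],np.round(o['qpos'],1),o['force'],o['grip_width'])
p,d=read_camera('wrist');cv2.imwrite('pics/l_w.png',p[:,:,::-1]); c=camera_info('wrist')
print(wproj(c,sw(EDGE)),wproj(c,sw([-53,36,74])))
for out in (20,5,0):
    P,r=tp(out,5); plan(P,r)
E
```

```text
[ 0.55359667 -0.10957549  0.14482511] [-89.85292278 -33.94051367  -1.78332044] [ 27.4  -8.  -14.1 129.7 -19.2  25.8 116. ] [-0.23418271  0.03631229  0.11493876] 0.0003212065496407046
[260.38985176 191.45890853] [378.43631827 191.21419005]
shift [ 0.5 40.6  0.9] rot [ 0.21 -0.45  0.07]
shift [ 0.5 55.6  1. ] rot [ 0.21 -0.45  0.07]
shift [ 0.5 60.6  1. ] rot [ 0.21 -0.45  0.07]
```

View pics/l_w.png

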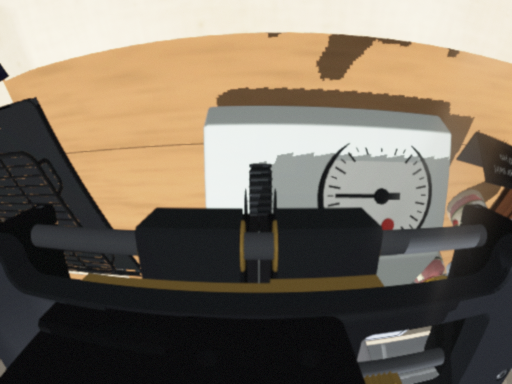

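The wheel (260,190) lines up with the closed fingers at u=258. Approaching slowly until I feel contact.

Emit:
{"method": "move_arm", "body": {
  "moves": [
    [1,12,0,0,0,0],
    [1,25,0,0,0,0],
    [1,37,0,0,0,0],
    [1,47,0,0,0,0],
    [1,52,0,0,0,0],
    [1,54,0,0,0,0],
    [1,54,0,0,0,0]
  ]
}}

```text
time_s: 13.53
tool_pos: [0.5854, -0.11, 0.1021]
tool_rot: [-89.9, -34.1, -1.7]
force: [-0.6, -0.3, 1.0]
grip_width: 0.0005
```

Emit:
{"method": "move_arm", "body": {
  "moves": [
    [0,1,0,0,0,0],
    [0,2,0,0,0,0],
    [0,2,0,0,0,0]
  ]
}}

```text
time_s: 13.78
tool_pos: [0.5862, -0.1099, 0.1001]
tool_rot: [-89.9, -34.1, -1.7]
force: [0.2, 0.3, -0.3]
grip_width: 0.0004
```

Emit:
{"method": "move_arm", "body": {
  "moves": [
    [0,1,0,0,0,0],
    [0,2,0,0,0,0],
    [0,2,0,0,0,0]
  ]
}}

```text
time_s: 14.03
tool_pos: [0.5872, -0.1098, 0.0979]
tool_rot: [-89.9, -34.0, -1.7]
force: [0.2, 0.8, -0.4]
grip_width: 0.0003
```

Emit:
{"method": "move_arm", "body": {
  "moves": [
    [0,0.5,0,0,0,0],
    [0,1,0,0,0,0],
    [0,1,0,0,0,0]
  ]
}}

```text
time_s: 14.28
tool_pos: [0.5877, -0.1098, 0.097]
tool_rot: [-89.9, -34.0, -1.7]
force: [0.0, 0.8, -0.6]
grip_width: 0.0005
```

Emit:
{"method": "move_arm", "body": {
  "moves": [
    [0,0.5,0,0,0,0],
    [0,1,0,0,0,0],
    [0,1,0,0,0,0]
  ]
}}

```text
time_s: 14.53
tool_pos: [0.5883, -0.1098, 0.0962]
tool_rot: [-89.9, -34.0, -1.7]
force: [-0.3, -1.3, 0.2]
grip_width: 0.0009
```

Emit:
{"method": "move_arm", "body": {
  "moves": [
    [0,0.5,0,0,0,0],
    [0,1,0,0,0,0],
    [0,1,0,0,0,0]
  ]
}}

```text
time_s: 14.78
tool_pos: [0.589, -0.1099, 0.0958]
tool_rot: [-89.9, -34.1, -1.7]
force: [-3.7, 0.1, 4.1]
grip_width: 0.0008
```

Contact at about 5.5 N along the tool axis. Now a stroke of 14 mm down the slope.

Emit:
{"method": "move_arm", "body": {
  "moves": [
    [-2,0,0,0,0,0],
    [-4,0,0,0,0,0],
    [-6,0,0,0,0,0],
    [-8,0,0,0,0,0]
  ]
}}

```text
time_s: 15.12
tool_pos: [0.5825, -0.1099, 0.0914]
tool_rot: [-89.9, -34.1, -1.7]
force: [-2.4, 0.4, 5.4]
grip_width: 0.0002
```

Emit:
{"method": "move_arm", "body": {
  "moves": [
    [-2,0,0,0,0,0],
    [-4,0,0,0,0,0],
    [-6,0,0,0,0,0],
    [-6,0,0,0,0,0]
  ]
}}

```text
time_s: 15.45
tool_pos: [0.5766, -0.1097, 0.0871]
tool_rot: [-89.9, -34.0, -1.7]
force: [-2.1, 0.1, 3.1]
grip_width: 0.0004
```

```bash
python3 - <<'E'
from h import *
o,P,R=pose(); print('tool-frame force',R.inv().apply(o['force']))
q,g,red,k=needle('pics/m.png')
p,d=read_camera('wrist');cv2.imwrite('pics/m_w.png',p[:,:,::-1])
E
```

```text
tool-frame force [ 0.01345565 -3.74211933  0.04887198]
```

View pics/m_w.png

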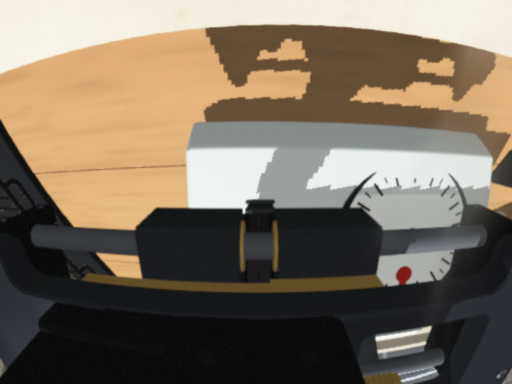

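View pics/m.png

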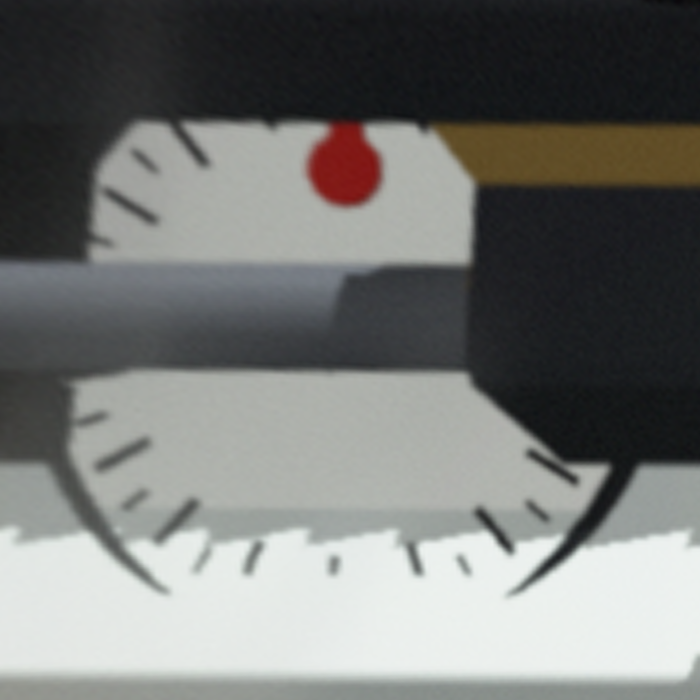

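The first click worked: the mark now stands at 0. I'll repeat the stroke and check the force each time.

Emit:
{"method": "move_arm", "body": {
  "moves": [
    [0,-3,0,0,0,0],
    [0,-6,0,0,0,0],
    [7,-6,0,0,0,0],
    [14,-6,0,0,0,0],
    [14,-3,0,0,0,0],
    [14,-1,0,0,0,0],
    [14,0,0,0,0,0],
    [14,0,0,0,0,0],
    [12,0,0,0,0,0],
    [10,0,0,0,0,0],
    [8,0,0,0,0,0],
    [6,0,0,0,0,0],
    [4,0,0,0,0,0],
    [2,0,0,0,0,0],
    [0,0,0,0,0,0],
    [0,0,0,0,0,0]
  ]
}}

```text
time_s: 16.88
tool_pos: [0.5769, -0.1095, 0.0873]
tool_rot: [-89.9, -34.0, -1.7]
force: [-1.0, 0.6, 3.7]
grip_width: 0.0004
```

```bash
python3 - <<'E'
from h import *
o,P,R=pose(); print('tool-frame force',R.inv().apply(o['force']),P)
q,g,red,k=needle('pics/n.png')
E
```

```text
tool-frame force [ 1.16451844 -3.62527253  0.59069373] [ 0.57692867 -0.10954513  0.08728786]
```

View pics/n.png

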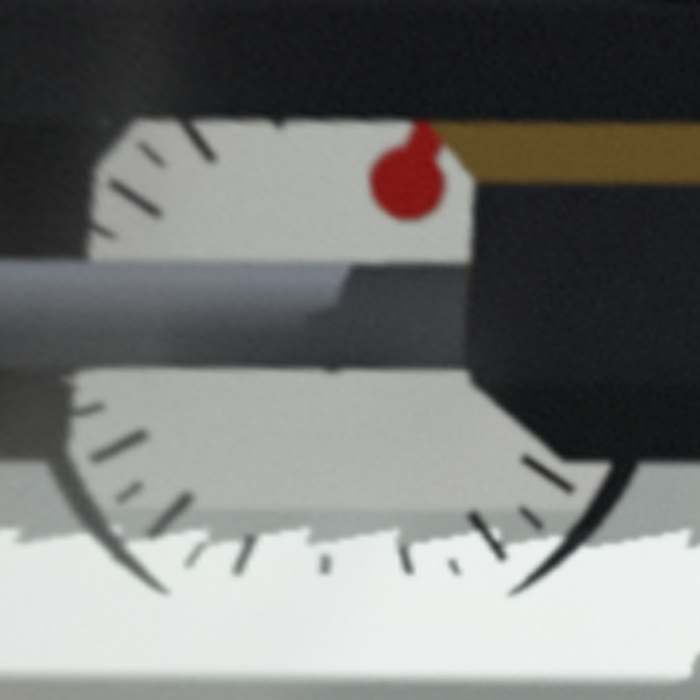

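The mark is now at about +20°. Continuing with strokes 3 and 4.

Emit:
{"method": "move_arm", "body": {
  "moves": [
    [0,-3,0,0,0,0],
    [0,-6,0,0,0,0],
    [7,-6,0,0,0,0],
    [14,-6,0,0,0,0],
    [14,-3,0,0,0,0],
    [14,-1,0,0,0,0],
    [14,0,0,0,0,0],
    [14,0,0,0,0,0],
    [12,0,0,0,0,0],
    [10,0,0,0,0,0],
    [8,0,0,0,0,0],
    [6,0,0,0,0,0],
    [4,0,0,0,0,0],
    [2,0,0,0,0,0],
    [0,0,0,0,0,0],
    [0,0,0,0,0,0]
  ]
}}

```text
time_s: 18.27
tool_pos: [0.5769, -0.1096, 0.0872]
tool_rot: [-89.9, -34.0, -1.7]
force: [-1.3, 0.5, 2.8]
grip_width: 0.0003
```

Emit:
{"method": "move_arm", "body": {
  "moves": [
    [0,-3,0,0,0,0],
    [0,-6,0,0,0,0],
    [7,-6,0,0,0,0],
    [14,-6,0,0,0,0],
    [14,-3,0,0,0,0],
    [14,-1,0,0,0,0],
    [14,0,0,0,0,0],
    [14,0,0,0,0,0],
    [12,0,0,0,0,0],
    [10,0,0,0,0,0],
    [8,0,0,0,0,0],
    [6,0,0,0,0,0],
    [4,0,0,0,0,0],
    [2,0,0,0,0,0],
    [0,0,0,0,0,0],
    [0,0,0,0,0,0]
  ]
}}

```text
time_s: 19.6
tool_pos: [0.5769, -0.1095, 0.0872]
tool_rot: [-89.9, -34.0, -1.7]
force: [-0.4, 0.9, 3.5]
grip_width: 0.0004
```

Emit:
{"method": "move_arm", "body": {
  "moves": [
    [0,-3,0,0,0,0],
    [0,-8,0,0,0,0],
    [0,-20,0,0,0,0],
    [0,-35,0,0,0,0],
    [0,-50,0,0,0,0],
    [0,-60,0,0,0,0],
    [0,-60,0,0,0,0],
    [0,-60,0,0,0,0]
  ]
}}

```text
time_s: 20.27
tool_pos: [0.5436, -0.1088, 0.1377]
tool_rot: [-89.9, -34.1, -1.7]
force: [-0.1, 0.5, -0.2]
grip_width: 0.0004
```

```bash
python3 - <<'E'
from h import *
o,P,R=pose(); print('tool-frame force',R.inv().apply(o['force']),P,np.round(o['qpos'],1))
q,g,red,k=needle('pics/o.png')
p,d,W=cloud('side'); cv2.imwrite('pics/o_s.png',cv2.resize(p[120:250,150:290],None,fx=4,fy=4,interpolation=cv2.INTER_CUBIC)[:,:,::-1])
E
```

```text
tool-frame force [-0.25302881  0.08644593  0.5432069 ] [ 0.54361818 -0.1087643   0.13770496] [ 28.1  -8.8 -14.6 131.3 -20.8  25.  117.8]
```

View pics/o.png

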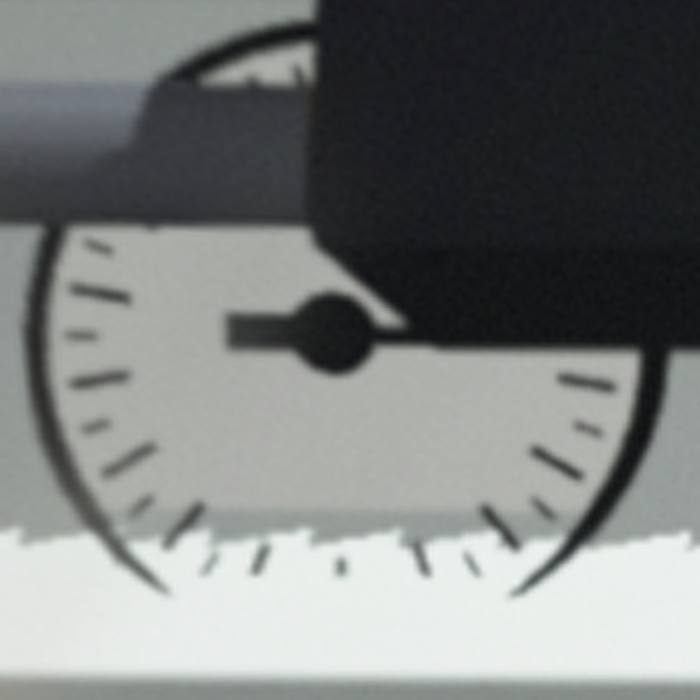

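View pics/o_s.png

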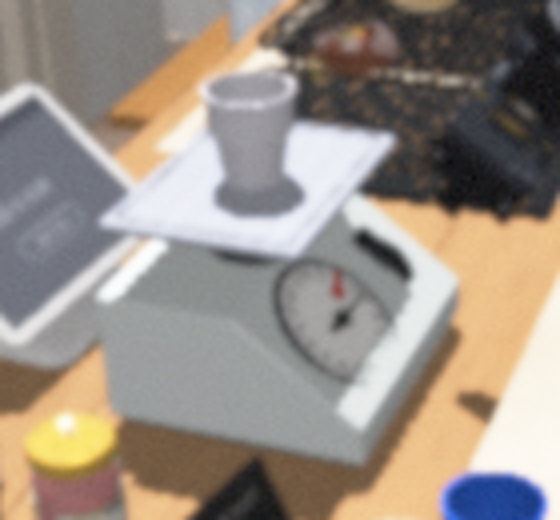

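The side view shows the mark approaching the needle, at crop (337,285). I'll pull up for an unobstructed view of both before the last clicks.

Emit:
{"method": "move_arm", "body": {
  "moves": [
    [15,-22,0,0,0,0],
    [30,-44,0,0,0,0],
    [45,-66,0,0,0,0],
    [52,-77,0,0,0,0],
    [52,-77,0,0,0,0],
    [52,-77,0,0,0,0],
    [52,-77,0,0,0,0]
  ]
}}

```text
time_s: 20.95
tool_pos: [0.5428, -0.1084, 0.2279]
tool_rot: [-89.8, -33.8, -1.7]
force: [-1.2, 0.5, -0.7]
grip_width: 0.0005
```

```bash
cat > meas.py <<'E'
from h import *
import sys
q,g,red,k=needle(sys.argv[1])
dk=(g<60).astype(np.uint8); op=cv2.morphologyEx(dk,cv2.MORPH_OPEN,cv2.getStructuringElement(cv2.MORPH_ELLIPSE,(75,75)))
n,l,s,ce=cv2.connectedComponentsWithStats(op)
i=min(range(1,n),key=lambda i:np.hypot(*(ce[i]-500))); hub=ce[i]; print('hub',hub)
dk=(g<100)&~red
n,l,s,_=cv2.connectedComponentsWithStats(dk.astype(np.uint8)); li=l[int(hub[1]),int(hub[0])]
v,u=np.where(l==li); dx=u-hub[0]; dy=v-hub[1]; r=np.hypot(dx,dy)/k
m=(dx>0)&(r>12)&(r<40); a=np.polyfit(u[m],v[m],1); print('needle slope',90+np.degrees(np.arctan(a[0])))
t=(dx<0)&(r>10)&(r<20)
print('tail-tip',90+np.degrees(np.arctan2(v[m].mean()-v[t].mean(),u[m].mean()-u[t].mean())))
v,u=np.where(red); print('red',len(u),np.degrees(np.arctan2(u.mean()-hub[0],hub[1]-v.mean())))
A=np.arange(-110,150,0.1); R=np.arange(42,46,.25)
xs=hub[0]+k*np.outer(R,np.sin(np.radians(A))); ys=hub[1]-k*np.outer(R,np.cos(np.radians(A)))
pol=cv2.remap(g.astype(np.float32),xs.astype(np.float32),ys.astype(np.float32),cv2.INTER_LINEAR).mean(0)
from scipy.signal import find_peaks
pk,_=find_peaks(-cv2.GaussianBlur(pol.reshape(1,-1),(0,0),6).ravel(),prominence=3,distance=50); print('ticks',np.round(A[pk],1))
E
python3 meas.py pics/p.png; python3 -c "
from h import *
o,P,R=pose();print(P,o['time_s'],np.round(o['qpos'],1))"
```

```text
hub [480.27019664 489.35370765]
needle slope 91.52713215780098
tail-tip 91.52436153121181
red 10614 61.3555202533092
ticks [-99.9 -89.5 -79.1 -68.9 -58.7 -48.3 -38.2 -28.  -17.9  -7.9   2.3  12.1
  21.9  31.7  41.7  51.4  61.   70.9  80.7  90.5 100.1 109.6 119.5 129.4
 138.7]
[ 0.54268085 -0.10835099  0.22764751] 21.0 [ 29.5 -15.2 -14.5 124.9 -18.   37.8 113.9]
```

View pics/p.png

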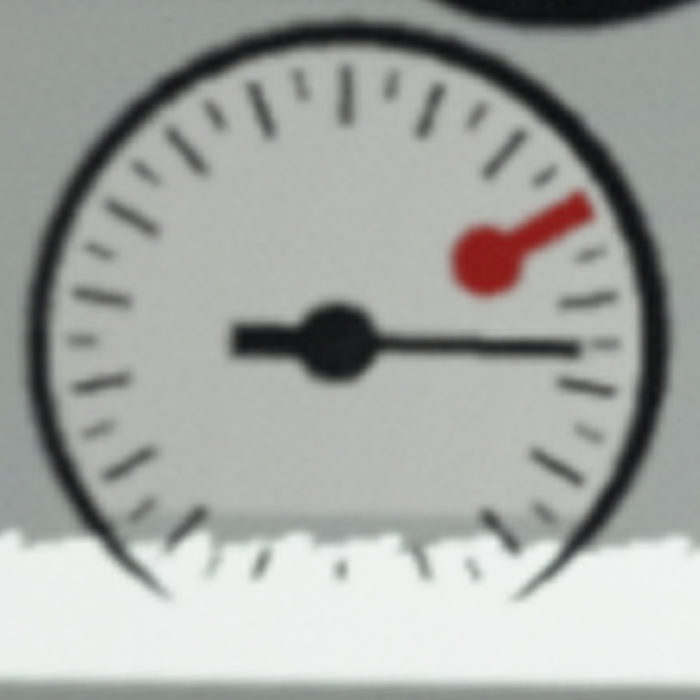

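The mark is at exactly 60° and the needle is at 91.0° (raw 91.5° minus the 0.5° tick offset). Two more clicks bring the mark to 100°, off 9°; stopping at 80° would be off 11°.

Emit:
{"method": "move_arm", "body": {
  "moves": [
    [-17,26,0,0,0,0],
    [-35,52,0,0,0,0],
    [-52,77,0,0,0,0],
    [-48,95,0,0,0,0],
    [-42,115,0,0,0,0],
    [-38,128,0,0,0,0],
    [-38,131,0,0,0,0],
    [-38,131,0,0,0,0],
    [-38,134,0,0,0,0],
    [-38,136,0,0,0,0],
    [-38,137,0,0,0,0],
    [-38,137,0,0,0,0]
  ]
}}

```text
time_s: 22.0
tool_pos: [0.5887, -0.11, 0.0958]
tool_rot: [-89.9, -34.1, -1.7]
force: [-0.7, 0.2, 0.1]
grip_width: 0.0006
```

Emit:
{"method": "move_arm", "body": {
  "moves": [
    [-2,0,0,0,0,0],
    [-4,0,0,0,0,0],
    [-6,0,0,0,0,0],
    [-8,0,0,0,0,0],
    [-10,0,0,0,0,0],
    [-12,0,0,0,0,0],
    [-14,0,0,0,0,0],
    [-14,0,0,0,0,0]
  ]
}}

```text
time_s: 22.67
tool_pos: [0.5769, -0.1097, 0.0875]
tool_rot: [-89.9, -34.0, -1.7]
force: [-3.6, -1.1, 4.7]
grip_width: 0.0006
```

```bash
python3 - <<'E'
from h import *
p,d,W=cloud('side'); cv2.imwrite('pics/q_s.png',cv2.resize(p[120:250,150:290],None,fx=4,fy=4,interpolation=cv2.INTER_CUBIC)[:,:,::-1])
E
```

```text
(no output)
```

View pics/q_s.png

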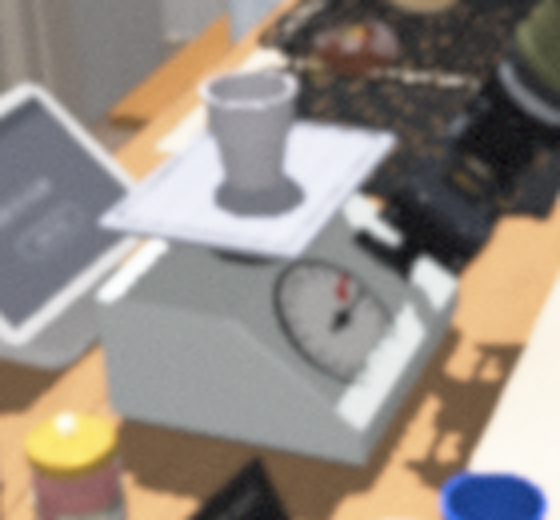

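It isn't clear the mark moved a full click, because the press started light. I'll pull back and look.

Emit:
{"method": "move_arm", "body": {
  "moves": [
    [0,-3,0,0,0,0],
    [0,-8,0,0,0,0],
    [0,-20,0,0,0,0],
    [0,-40,0,0,0,0],
    [0,-60,0,0,0,0],
    [15,-82,0,0,0,0],
    [30,-104,0,0,0,0],
    [45,-126,0,0,0,0],
    [52,-137,0,0,0,0],
    [52,-137,0,0,0,0],
    [52,-137,0,0,0,0]
  ]
}}

```text
time_s: 23.63
tool_pos: [0.5434, -0.1087, 0.2304]
tool_rot: [-89.9, -34.0, -1.6]
force: [0.0, -0.8, -0.7]
grip_width: 0.0004
```

```bash
python3 meas.py pics/r.png
```

```text
hub [480.16486359 489.81514581]
needle slope 91.37089375153461
tail-tip 91.418333853033
red 10635 61.31016647296498
ticks [-99.8 -89.2 -79.  -68.9 -58.5 -48.3 -38.1 -28.  -17.8  -8.    2.4  12.1
  21.9  31.8  41.6  51.4  61.   71.   80.5  90.4 100.  109.6 119.5 129.2
 138.6]
```

View pics/r.png

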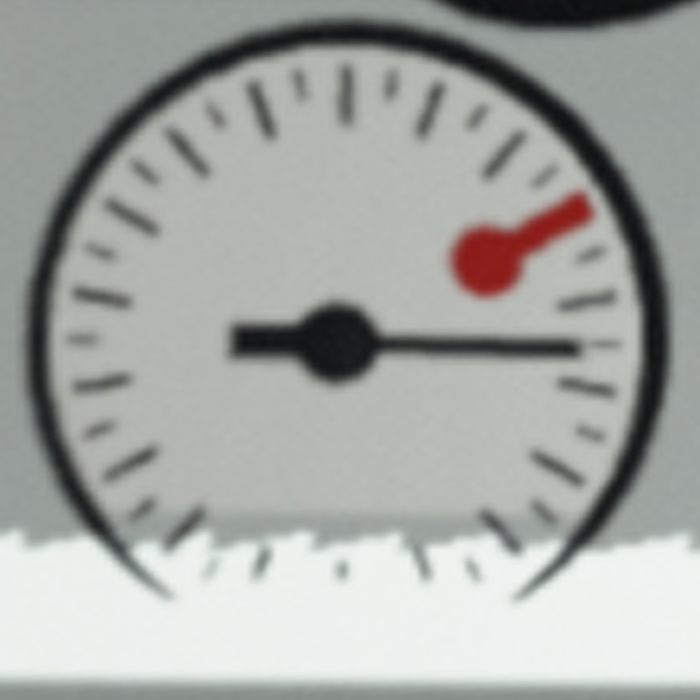

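It slipped because the press was too light; the mark is still at 60°. Going back in with a firmer press, checked before the stroke.

Emit:
{"method": "move_arm", "body": {
  "moves": [
    [-17,26,0,0,0,0],
    [-35,52,0,0,0,0],
    [-52,77,0,0,0,0],
    [-48,95,0,0,0,0],
    [-42,115,0,0,0,0],
    [-38,128,0,0,0,0],
    [-38,131,0,0,0,0],
    [-38,131,0,0,0,0],
    [-38,134,0,0,0,0],
    [-38,136,0,0,0,0],
    [-38,137,0,0,0,0],
    [-38,137.4,0,0,0,0],
    [-38,137.4,0,0,0,0],
    [-38,137.4,0,0,0,0]
  ]
}}

```text
time_s: 24.85
tool_pos: [0.589, -0.11, 0.0957]
tool_rot: [-89.9, -34.1, -1.7]
force: [-5.1, 0.6, 5.1]
grip_width: 0.0002
```

```bash
python3 - <<'E'
from h import *
o,P,R=pose(); print('tool-frame force',R.inv().apply(o['force']),P)
E
```

```text
tool-frame force [-1.42609061 -7.10940964  0.41560787] [ 0.58896173 -0.11003706  0.09573849]
```

7 N pressed, which is light enough. Stroke.

Emit:
{"method": "move_arm", "body": {
  "moves": [
    [-2,0,0,0,0,0],
    [-4,0,0,0,0,0],
    [-6,0,0,0,0,0],
    [-8,0,0,0,0,0],
    [-10,0,0,0,0,0],
    [-12,0,0,0,0,0],
    [-14,0,0,0,0,0],
    [-14,0,0,0,0,0]
  ]
}}

```text
time_s: 25.52
tool_pos: [0.5776, -0.1097, 0.0878]
tool_rot: [-89.9, -34.1, -1.7]
force: [-3.0, 0.6, 4.9]
grip_width: 0.0004
```

Emit:
{"method": "move_arm", "body": {
  "moves": [
    [0,-3,0,0,0,0],
    [0,-8,0,0,0,0],
    [0,-20,0,0,0,0],
    [0,-40,0,0,0,0],
    [0,-60,0,0,0,0],
    [15,-82,0,0,0,0],
    [30,-104,0,0,0,0],
    [45,-126,0,0,0,0],
    [52,-137,0,0,0,0],
    [52,-137,0,0,0,0],
    [52,-137,0,0,0,0]
  ]
}}

```text
time_s: 26.43
tool_pos: [0.5438, -0.1088, 0.2304]
tool_rot: [-89.9, -34.1, -1.6]
force: [-0.3, -1.3, -1.2]
grip_width: 0.0006
```

```bash
python3 meas.py pics/s.png
```

```text
hub [479.88875864 489.80858047]
needle slope 91.52871242726391
tail-tip 91.39455844624109
red 10405 80.53756895865499
ticks [-99.9 -89.5 -79.1 -69.  -58.5 -48.4 -38.1 -28.  -17.9  -7.9   2.1  12.2
  21.9  31.9  41.7  51.4  61.2  70.8  80.6  90.3 100.  109.6 119.5 129.3
 138.6]
```

View pics/s.png

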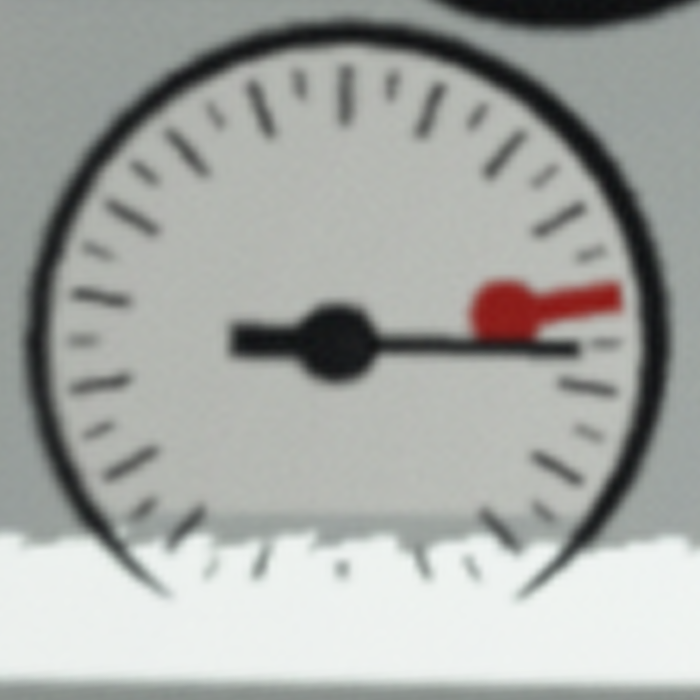

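The mark is at 80° and the needle at about 91.0–91.2°, so one more click to 100° comes closer.

Emit:
{"method": "move_arm", "body": {
  "moves": [
    [-17,26,0,0,0,0],
    [-35,52,0,0,0,0],
    [-52,77,0,0,0,0],
    [-48,95,0,0,0,0],
    [-42,115,0,0,0,0],
    [-38,128,0,0,0,0],
    [-38,131,0,0,0,0],
    [-38,131,0,0,0,0],
    [-38,134,0,0,0,0],
    [-38,136,0,0,0,0],
    [-38,137,0,0,0,0],
    [-38,137.2,0,0,0,0],
    [-38,137.2,0,0,0,0],
    [-38,137.2,0,0,0,0]
  ]
}}

```text
time_s: 27.65
tool_pos: [0.589, -0.1101, 0.0957]
tool_rot: [-89.9, -34.1, -1.7]
force: [-5.1, 0.3, 4.7]
grip_width: 0.0001
```

```bash
python3 - <<'E'
from h import *
o,P,R=pose(); print('tool-frame force',R.inv().apply(o['force']),P)
E
```

```text
tool-frame force [-1.6104536  -6.7202155   0.18693012] [ 0.58896985 -0.11006485  0.0957235 ]
```

Emit:
{"method": "move_arm", "body": {
  "moves": [
    [-2,0,0,0,0,0],
    [-4,0,0,0,0,0],
    [-6,0,0,0,0,0],
    [-8,0,0,0,0,0],
    [-10,0,0,0,0,0],
    [-12,0,0,0,0,0],
    [-14,0,0,0,0,0],
    [-14,0,0,0,0,0]
  ]
}}

```text
time_s: 28.32
tool_pos: [0.5776, -0.1098, 0.0878]
tool_rot: [-89.9, -34.1, -1.7]
force: [-3.3, 1.3, 5.6]
grip_width: 0.0007
```

Emit:
{"method": "move_arm", "body": {
  "moves": [
    [0,-3,0,0,0,0],
    [0,-8,0,0,0,0],
    [0,-20,0,0,0,0],
    [0,-40,0,0,0,0],
    [0,-60,0,0,0,0],
    [15,-82,0,0,0,0],
    [30,-104,0,0,0,0],
    [45,-126,0,0,0,0],
    [52,-137,0,0,0,0],
    [52,-137,0,0,0,0],
    [52,-137,0,0,0,0]
  ]
}}

```text
time_s: 29.23
tool_pos: [0.5439, -0.1089, 0.2303]
tool_rot: [-90.0, -34.1, -1.6]
force: [0.7, -0.2, -0.4]
grip_width: 0.0003
```

```bash
python3 meas.py pics/t.png
```

```text
hub [480.16765908 489.62311734]
needle slope 92.02523250523817
tail-tip 91.43295678309053
red 9919 100.36962164318328
ticks [-99.9 -89.4 -79.2 -68.9 -58.6 -48.4 -38.1 -28.1 -17.9  -7.9   2.1  12.3
  21.9  31.9  41.6  51.4  61.2  71.   80.6  90.3  99.9 109.7 119.5 129.3
 138.6]
```

View pics/t.png

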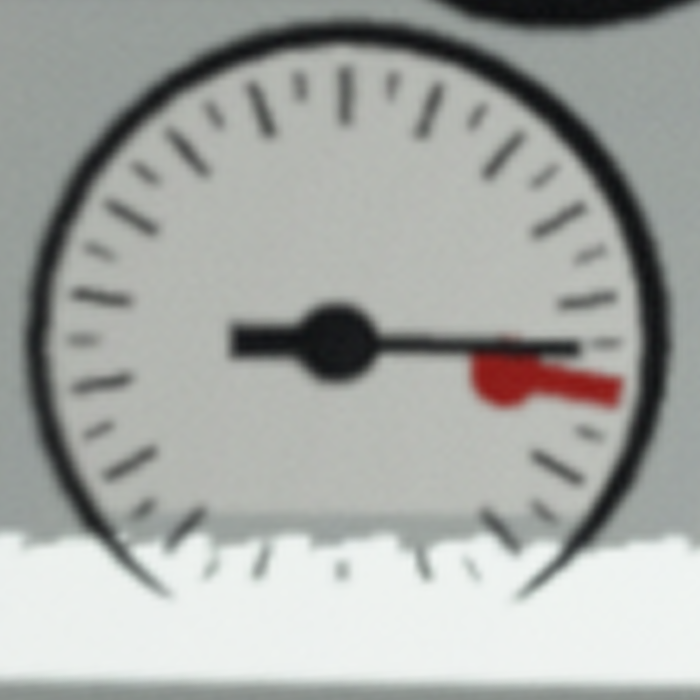

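The mark now stands at 100° with the needle at about 91°. The needle crosses the red dot, closer than it was at 80° (dot centre about 25 px away now against 36 px then). Backing off a little and checking the whole scene.

Emit:
{"method": "move_arm", "body": {
  "moves": [
    [0,-10,0,0,0,0],
    [0,-25,0,0,0,0],
    [0,-40,0,0,0,0],
    [0,-40,0,0,0,0],
    [0,-40,0,0,0,0],
    [0,-40,0,0,0,0]
  ]
}}

```text
time_s: 29.78
tool_pos: [0.5343, -0.1122, 0.2575]
tool_rot: [-89.7, -33.4, -1.7]
force: [-0.3, 0.1, -0.4]
grip_width: 0.0005
```

```bash
python3 - <<'E'
from h import *
p,d,W=cloud('side'); p2,d2,W2=cloud('top')
cv2.imwrite('pics/u.png',np.hstack([cv2.resize(p[110:320,110:340],None,fx=1.7,fy=1.7),cv2.resize(p2[50:260,110:340],None,fx=1.7,fy=1.7)])[:,:,::-1])
a=np.load('pics/top.npz')['p'].astype(int)
df=(abs(a-p2.astype(int)).sum(2)>60)
for n,(u,v) in dict(jar=(206,130),jar2=(216,86),stand=(211,171)).items(): print(n,df[v-15:v+15,u-18:u+18].mean())
m=(abs(W2[...,0]-.676)<.06)&(abs(W2[...,1]+.044)<.06)&(W2[...,2]>.228); Q=W2[m]
print('tin rim',len(Q),cv2.minEnclosingCircle((Q[:,:2]*1000).astype(np.float32)),np.median(Q[:,2]))
m=(abs(W2[...,0]-.469)<.05)&(abs(W2[...,1]-.26)<.05)&(W2[...,2]>.098); Q=W2[m]
print('stack rim',len(Q),cv2.minEnclosingCircle((Q[:,:2]*1000).astype(np.float32)),np.median(Q[:,2]))
print(pose()[0]['force'],pose()[1])
E
```

```text
jar 0.0
jar2 0.0
stand 0.0
tin rim 175 ((675.6400756835938, -43.14183044433594), 33.33684158325195) 0.23470019816559906
stack rim 125 ((468.7446594238281, 261.1548767089844), 33.39574432373047) 0.1024642399431079
[ 0.13751305  0.05665454 -0.41126541] [ 0.53426196 -0.1125179   0.25746794]
```

View pics/u.png

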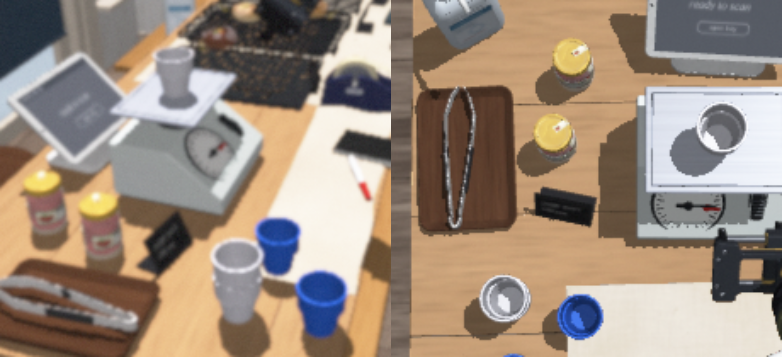

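The tin is centred on the platform, the two tins stand where they were, the jars and stand haven't moved, and the arm is clear. Handing in.

```bash
python3 -c "
from cell import job
print(job.sign_off())"
```

```text
the job is handed in; nothing more can be done
None
```

I lifted the top silver tin off the stack and stood it on the scale. I then rolled the tare wheel six clicks down the slope, pressing at about 4–7 N, and handed the job in at about 30 s.

**Last checks:**
- **Tin:** its rim centre is within about 1 mm of the platform's centre, and it stands upright.
- **Stack:** the other two tins are still nested, and their rim centre has not moved measurably.
- **Jam jars and price stand:** the top-camera picture shows no change in either.
- **Arm:** clear of everything when I handed in.
- **Dial:** the needle rests at about 91° and the red mark at 100°, which is 9° apart. The neighbouring click, 80°, would have been 11° away. My readings of the needle varied by about half a degree, so 100° is the nearest click, but only narrowly.

**What went wrong on the way:**
- The platform turned out to sit about 25 mm behind the scale's own centre. I had first assumed they lined up, and corrected this from the sloping face before touching the wheel.
- One wheel stroke was pressed too lightly and slipped back, so I repeated it with a firmer press.

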